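Put the finished spindles away in the drawer rack

TASK

Put the finished spindles away in the cabinet's top drawer: pull that drawer all the way out to its stop, draw the vise jaw open by its upright handle before you lift out the spindle it holds, and lay that spindle and every spindle on the green surface plate in free notches of the drawer's rack, one to a notch, each lying along the drawer across both rails. Once all of them (and any that was there before) lie properly down in their notches, push the drawer fully shut, and leave the empty vise fully shut too; do not knock over the oil bottle.

Things in the scene. Friction and masses are not known exactly. Their poses are not given: they have to be found in the camera images.
- cabinet: grey steel cabinet, 300 mm wide (y), 240 mm deep (x), 170 mm high, fixed, standing on the bench left of centre with its front (-x) towards the robot. Origin at the centre of its underside. It has two drawers, each with a bar handle; the lower one is locked
- drawer (a joint): the cabinet's top drawer: 0 when shut, 0.165 m when out at its stop. It runs on slides, takes about 2 to 5 N and stays where it is left. Its floor is 90 mm above the bench
- drawer_handle (a point): middle of the top drawer's bar handle, a level round bar 11 mm thick and 120 mm long, 35 mm in front of the drawer front (29 mm free behind it; a stem 51 mm either side), 29 mm below the cabinet's top. It moves with the drawer. Axes: x into the cabinet (the drawer opens along -x), y along the bar, z up
- rack (a point): middle of the rack in the top drawer, where the axis of a properly laid spindle lies; it moves with the drawer. Axes: x into the cabinet, y along the rack, z up. Two beech rails 10 mm thick at x = -34 and 34 mm (58 mm free between), each with 5 notches at y = -96, -48, 0, 48, 96 mm. A spindle lies along x, its square between the rails, a journal in each of two facing notches
- rack_end (a point): top of the rack's last tooth, between its rails, at x = 0, y = +120, z = +8 mm from point rack. Notches: flat bottom 8 mm wide, 7 mm below point rack, 45 degree sides up to 8 mm above it, 38 mm wide at the top. Drawer floor 21 mm below point rack; side walls 134 mm either side of it, 21 mm above it. With the drawer at its stop point rack is 73 mm in front of the cabinet, whose top is 59 mm above it
- jaw (a joint): moving jaw of the red machine vise on the right of the bench: 0 when clamped on the spindle, 0.030 m when fully open, -0.005 m when shut with no spindle in it. The vise's quick release is tripped, so jaw, screw and handle draw straight out together without turning; they slide stiffly, at about 6 to 9 N, and stay where they are left
- jaw_handle (a point): point on the vise's handle, an upright steel rod 10 mm in diameter at the front of the vise, 23 mm under the middle of the 14 mm ball on its top end. Its hub ends 40 mm below this point, the jaw tops are 29 mm below it. It moves with the jaw. Axes: x from the handle to the vise (the jaw opens along -x), y along the jaws, z up
- vise_seat (a point): where the clamped spindle's centre is (within 12 mm in y); axes as for the jaw handle; fixed. The spindle lies along y on a fixed steel bar 14 mm wide, whose top is 11 mm below this point. The jaws are 100 mm wide with level tops 3 mm below this point, so the spindle's square stands 14 mm proud; the fixed jaw (+x side) is 44 mm thick at its top, the moving one 28 mm
- plate: green-sided cast-iron surface plate, 250 x 250 mm, fixed; its flat dark top is 50 mm above the bench. Origin at the centre of its underside, x and y along its edges. A small brass fitting (22 mm wide, 26 mm tall) stands at its middle: no part of the job
- spindle_v: steel spindle, 110 mm long over all: a square middle 22 x 22 mm and 50 mm long, with a round journal 14 mm in diameter and 30 mm long on each end; both ends alike, 0.25 to 0.45 kg. Origin at its centre (on its axis); its x axis runs along its length. This one is clamped in the vise
- spindle_a: steel spindle, 110 mm long over all: a square middle 22 x 22 mm and 50 mm long, with a round journal 14 mm in diameter and 30 mm long on each end; both ends alike, 0.25 to 0.45 kg. Origin at its centre (on its axis); its x axis runs along its length. It lies on the surface plate, on a flat of its square (axis 11 mm above the plate); may be absent (None)
- spindle_b: steel spindle, 110 mm long over all: a square middle 22 x 22 mm and 50 mm long, with a round journal 14 mm in diameter and 30 mm long on each end; both ends alike, 0.25 to 0.45 kg. Origin at its centre (on its axis); its x axis runs along its length. It lies on the surface plate, on a flat of its square (axis 11 mm above the plate); may be absent (None)
- spindle_c: steel spindle, 110 mm long over all: a square middle 22 x 22 mm and 50 mm long, with a round journal 14 mm in diameter and 30 mm long on each end; both ends alike, 0.25 to 0.45 kg. Origin at its centre (on its axis); its x axis runs along its length. It lies on the surface plate, on a flat of its square (axis 11 mm above the plate); may be absent (None)
- spindle_d: steel spindle, 110 mm long over all: a square middle 22 x 22 mm and 50 mm long, with a round journal 14 mm in diameter and 30 mm long on each end; both ends alike, 0.25 to 0.45 kg. Origin at its centre (on its axis); its x axis runs along its length. It lies on the surface plate, on a flat of its square (axis 11 mm above the plate); may be absent (None)
- spindle_e: steel spindle, 110 mm long over all: a square middle 22 x 22 mm and 50 mm long, with a round journal 14 mm in diameter and 30 mm long on each end; both ends alike, 0.25 to 0.45 kg. Origin at its centre (on its axis); its x axis runs along its length. It already lies in the rack, in the middle notch (y = 0); may be absent (None)
- oil_bottle: white plastic oil bottle, 48 mm in diameter, 150 mm tall with its red cap, standing on the bench beyond the plate towards the cabinet. Origin at the centre of its underside
There are look-alikes about, which are no part of the job. What is shaped like the spindle_a but orange is not meant.

How it is judged (in metres and radians):
On the way, in this order (a step that is already met when the one before it is completed fails the run):
1. the top drawer is pulled out to its stop (value of joint drawer above 0.159 m), for 0.2 s.
2. with the drawer out, every spindle lies in a notch of the rack (z of spindle_v in the frame of rack between -0.004 and 0.004 m and x of spindle_v in the frame of rack between -0.01 and 0.01 m and y of spindle_v in the frame of rack between -0.105 and 0.105 m and angle between the x axis of each of spindle_v, spindle_a, spindle_b, spindle_c, spindle_d, spindle_e and the x axis of rack, either way round below 0.1 rad and z of spindle_a in the frame of rack between -0.004 and 0.004 m and x of spindle_a in the frame of rack between -0.01 and 0.01 m and y of spindle_a in the frame of rack between -0.105 and 0.105 m and z of spindle_b in the frame of rack between -0.004 and 0.004 m and x of spindle_b in the frame of rack between -0.01 and 0.01 m and y of spindle_b in the frame of rack between -0.105 and 0.105 m and z of spindle_c in the frame of rack between -0.004 and 0.004 m and x of spindle_c in the frame of rack between -0.01 and 0.01 m and y of spindle_c in the frame of rack between -0.105 and 0.105 m and z of spindle_d in the frame of rack between -0.004 and 0.004 m and x of spindle_d in the frame of rack between -0.01 and 0.01 m and y of spindle_d in the frame of rack between -0.105 and 0.105 m and z of spindle_e in the frame of rack between -0.004 and 0.004 m and x of spindle_e in the frame of rack between -0.01 and 0.01 m and y of spindle_e in the frame of rack between -0.105 and 0.105 m and value of joint drawer above 0.12 m), for 0.2 s.
At the end, for the whole second after the job is handed in: The top drawer is shut (within 6 mm), the empty vise is shut (within 7 mm), and every spindle that is present lies at rest in a notch of its rack: its centre within 4 mm of the proper height, within 10 mm of the rack's middle in x and within 105 mm in y, its length along the drawer within 0.10 rad (value of joint drawer below 0.006 m and value of joint jaw below 0.002 m and z of spindle_v in the frame of rack between -0.004 and 0.004 m and x of spindle_v in the frame of rack between -0.01 and 0.01 m and y of spindle_v in the frame of rack between -0.105 and 0.105 m and angle between the x axis of each of spindle_v, spindle_a, spindle_b, spindle_c, spindle_d, spindle_e and the x axis of rack, either way round below 0.1 rad and z of spindle_a in the frame of rack between -0.004 and 0.004 m and x of spindle_a in the frame of rack between -0.01 and 0.01 m and y of spindle_a in the frame of rack between -0.105 and 0.105 m and z of spindle_b in the frame of rack between -0.004 and 0.004 m and x of spindle_b in the frame of rack between -0.01 and 0.01 m and y of spindle_b in the frame of rack between -0.105 and 0.105 m and z of spindle_c in the frame of rack between -0.004 and 0.004 m and x of spindle_c in the frame of rack between -0.01 and 0.01 m and y of spindle_c in the frame of rack between -0.105 and 0.105 m and z of spindle_d in the frame of rack between -0.004 and 0.004 m and x of spindle_d in the frame of rack between -0.01 and 0.01 m and y of spindle_d in the frame of rack between -0.105 and 0.105 m and z of spindle_e in the frame of rack between -0.004 and 0.004 m and x of spindle_e in the frame of rack between -0.01 and 0.01 m and y of spindle_e in the frame of rack between -0.105 and 0.105 m and linear speed of each of spindle_v, spindle_a, spindle_b, spindle_c, spindle_d, spindle_e below 0.03 m/s); the robot touches nothing.
It fails at once if the clamped spindle is dragged out while the vise jaw is not open (opened less than 10 mm) (distance between spindle_v and vise_seat between 0.03 and 0.1 m and value of joint jaw below 0.01 m).
It fails at once if the oil bottle is knocked over (angle between oil_bottle's own z axis and vertical above 0.6 rad).
Of spindle_a, spindle_b, spindle_c, spindle_d, spindle_e only 3 to 4 are there at a start; the rules pass over those that are not, and their reading is None.
At some moment in a run one of spindle_a, spindle_b, spindle_c, spindle_d may be knocked a few centimetres aside while the robot is not near it.
It also fails if it takes over 210 s, if anything falls off the work surface, if the arm or the gripper's body presses on something with over 40 N, if the wrist force passes 120 N, or if a joint passes its speed limit or range.

ROBOT

A 6-joint arm with a two-finger parallel gripper is mounted at the origin on the work surface. World frame = base frame: x ahead of the robot, y to its left, z up, the work surface at z = 0. Lengths are in m, angles in degrees, forces in N, time in s.
With the tool pointing down it reaches from about 0.25 to 0.725 m from the base axis. Payload 9.7 kg.
Tool frame: the origin (TCP) lies between the finger pads; the fingertips stand 11 mm ahead of it and the grasp point (between the pads) lies 8 mm behind it; z points along the fingers, x is the direction in which the jaws open and shut, and the axes are right-handed (so a half turn about z gives the same grasp; the last joint's range is limited). The gripper opens to 85 mm and grips with 20 to 120 N. Pads are 22 mm wide; open, the fingers measure 114 mm over their backs; the gripper's body (76 mm by 85 mm) begins 54 mm behind the grasp point. The pads swing forward as they close: fully open they stand 13 mm farther back than shut.
Start: joints at [64.572, 4.979, 10.078, 95.1, 0, 90], TCP at [0.236, 0.497, 0.242] pointing down, gripper open.
Joint ranges: [-179.16, 179.16], [-48.56, 103.87], [-65.8, 70.77], [-126.05, 130.52], [-82.76, 87.17], [-180, 180]. Speed limits (degrees/s): [127.2, 127.2, 147.25, 180, 180, 180].

INTERFACE

Orientations are given as [roll, pitch, yaw] about the fixed x, y, z axes, in that order (R = Rz(yaw) Ry(pitch) Rx(roll)).
In Python, from workcell import get_obs, camera, job_done gives the robot as it stands.
- The arm moves only by the tool arm_command, never from a script. Its argument "increments" is a list of rows, each a list of 2 entries, a list of its own where there are three numbers: the shift along the tool's x, y, z in units of 25 mm (1.0 is 25 mm), then the turn about the tool's z in units of 6 degrees (1.0 is 6 degrees). In form: [[[dx, dy, dz], roll], ...]. A call has 1 to 5 rows; each row is the pose to reach, as a shift and turn from the pose measured when the call began, along the tool's axes at that moment; what a row does not reach only later rows make up. A row lasts 1/10 s, in which the tool goes at most 50 mm and 8.59 degrees, less where a joint would pass 70% of its speed; a pose out of reach is approached as far as the arm can. A call with a gripper value outside its range is refused whole. "claw" is the closure, from -1 (fully open) to 1 (shut), so that 0 is half open, set as the call begins (left out, the last holds). The fingers move at their own pace and stop on an object; "force" is the grip in N (left out, the last holds). Time passes only in rows, so rows that repeat a pose let the fingers close. It gives the time, the measured TCP pose, the force and the opening at its end, in the units of the state.
- get_obs(): the state, without advancing time (a new reading comes with each control period).
- camera(name): name is "side" or "top" or "wrist"; returns a dict with "frame" (420x560x3 uint8, red, green, blue), "range_z" (420x560 float32, m along the optical axis (not along the pixel's ray), 0 where there is no reading), "K" (3x3 intrinsics, pixels), "k1" (the pictures are not rectified: a ray, as slopes to the right and down, at radius r is drawn at 1 + k1 r^2 times it, then the intrinsics apply), "R" (3x3) and "t" (3): a world point X has camera coordinates R X + t; the wrist camera has in their place "hand_eye" (4x4, takes a point from camera to tool coordinates, whose origin is the TCP and whose axes are the tool frame's). Camera axes: x right, y down, z forward; pixel columns grow to the right and rows downward; lengths in m; the calibration is good to about 2 mm. A picture is of the moment at which its call begins: read the wrist's pose just before it.
- job_done(): hands the job in, once; it reports no verdict.
The state is a dict: "time": time; "q": joint angles; "qd": joint speeds; "joint_efforts": joint torques, N m; "ee_pos": TCP position; "tcp_rot": TCP orientation; "wrist_force": force on the tool from outside, world axes, zero at the start; "torque": the same for the moment, N m; "opening": finger opening in m.
Only numpy, scipy, OpenCV 4.12 (cv2) and the standard library are available. Lean on these libraries where they do the work, as an engineer would, in place of code of your own. Each camera call takes 0.05 s, during which the arm holds its last target.

## Working session

There is one attempt and no reset: what is moved stays moved. The work goes in short steps, Python scripts to look and compute and a tool call to move; the robot and the scene stay as the last step left them, time stands still between calls to the robot, and variables do not carry over. Pictures are saved under pics/ and viewed, and the job is handed in when it is done.

Besides the shell and the picture viewer there is one more tool, called after "Call:" as name(argument=value, ...) on one line, values as JSON. arm_command: Moves the arm, as the interface text tells. Its arguments: {"type":"object","properties":{"increments":{"type":"array"},"claw":{"type":"number"},"force":{"type":"number"}},"required":["increments"]}

```bash
ls; mkdir -p pics
cat > h.py <<'E'
import numpy as np, cv2
from workcell import get_obs, camera, job_done
from scipy.spatial.transform import Rotation as Ro
def pose():
    o=get_obs(); return np.array(o['ee_pos']),o['tcp_rot'],o
def Rm(rpy): return Ro.from_euler('xyz',rpy,degrees=True).as_matrix()
def shot(name,fn=None):
    p,r,o=pose(); c=camera(name)
    if fn: cv2.imwrite('pics/'+fn,c['frame'][:,:,::-1])
    if name=='wrist':
        H=np.array(c['hand_eye']); R=Rm(r); c['Rcw']=R@H[:3,:3]; c['o']=R@H[:3,3]+p
    else:
        R=np.array(c['R']); c['Rcw']=R.T; c['o']=-R.T@np.array(c['t'])
    return c
def rays(c,uv):
    uv=np.asarray(uv,float).reshape(-1,1,2)
    n=cv2.undistortPoints(uv,np.array(c['K'],float),np.array([c['k1'],0,0,0.])).reshape(-1,2)
    d=np.c_[n,np.ones(len(n))]
    return d
def onplane(c,uv,z):
    d=rays(c,uv)@c['Rcw'].T
    return c['o']+d*((z-c['o'][2])/d[:,2])[:,None]
def cloud(c):
    h,w=c['range_z'].shape
    u,v=np.meshgrid(np.arange(w),np.arange(h))
    d=rays(c,np.c_[u.ravel(),v.ravel()])
    P=(d*c['range_z'].ravel()[:,None])@c['Rcw'].T+c['o']
    P=P.reshape(h,w,3); P[c['range_z']==0]=np.nan
    return P
def proj(c,X):
    X=np.asarray(X,float).reshape(-1,3); Y=(X-c['o'])@c['Rcw']
    n=Y[:,:2]/Y[:,2:]; r2=(n**2).sum(1,keepdims=True)
    n=n*(1+c['k1']*r2); K=np.array(c['K']); return n*[K[0,0],K[1,1]]+K[:2,2]
E
python3 - <<'E'
from h import *
p,r,o=pose(); print(o)
for n in ['side','top','wrist']:
    c=shot(n,n+'0.png'); print(n,c['K'],c['k1'],c['o'],c['Rcw'][:,2])
    np.savez('c_'+n,**c)
E
```

```text
pics
{'time': 0.0, 'q': array([ 6.45711682e+01,  5.00806682e+00,  1.00354727e+01,  9.51007695e+01,
       -8.89390665e-05,  9.00032956e+01]), 'qd': array([ 0.00817938,  0.10272357, -0.06828508, -0.01025484,  0.05433762,
        0.04537448]), 'joint_efforts': array([-4.86899255e-03, -5.20392001e+01,  4.64801323e+01,  1.65352109e-02,
       -1.78786404e-04, -7.67221422e-06]), 'ee_pos': array([0.23606938, 0.496515  , 0.2416213 ]), 'tcp_rot': array([1.79999907e+02, 7.33636345e-02, 6.45678726e+01]), 'wrist_force': array([ 0.46054074,  0.52500346, -0.12031824]), 'torque': array([-0.0112642 ,  0.00341762, -0.02146933]), 'opening': 0.08518213675387493}
side [[431.67745422   0.         279.07096226]
 [  0.         431.67745422 211.8888454 ]
 [  0.           0.           1.        ]] -0.03724087138998133 [ 0.01338493 -0.91730643  0.86527925] [ 0.36575119  0.72895152 -0.57866721]
top [[499.36925357   0.         277.13042551]
 [  0.         499.36925357 211.28111871]
 [  0.           0.           1.        ]] 0.049720937855843646 [0.26347509 0.05147757 1.52503332] [ 0.15735402 -0.00614874 -0.98752312]
wrist [[314.89943666   0.         280.23122776]
 [  0.         314.89943666 209.33213959]
 [  0.           0.           1.        ]] -0.06421640920951185 [0.17159679 0.52694406 0.37252857] [ 0.25328054 -0.1211844  -0.95977253]
```

View pics/side0.png

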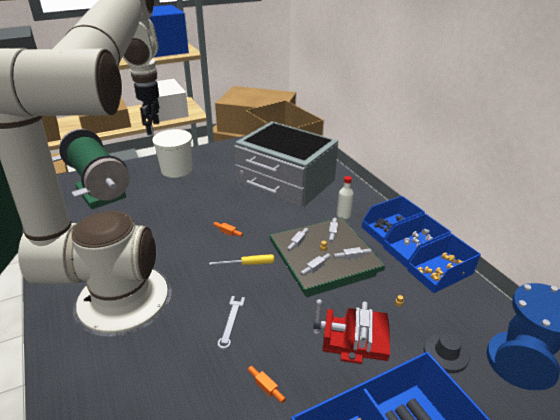

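View pics/top0.png

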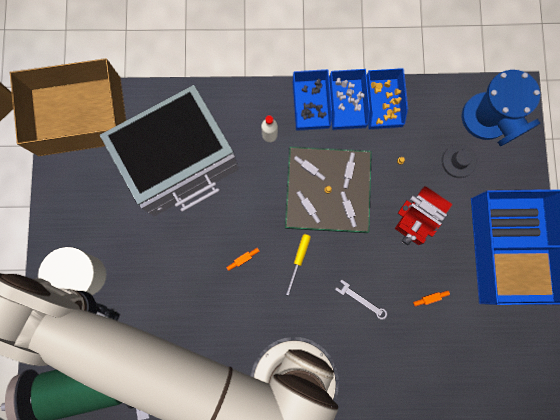

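View pics/wrist0.png

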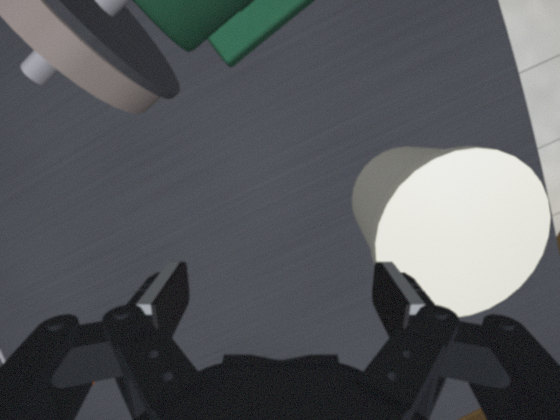

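The top view shows the cabinet at (168,148) with its handle at (197,193), four spindles on the plate around (328,189), and the vise at (423,215) with its ball at (407,238). The bottle is at (268,128). Nothing orange is on the plate. Next I measure positions.

```bash
cat > meas.py <<'E'
from h import *
c=dict(np.load('c_top.npz')); P=cloud(c); s=dict(np.load('c_side.npz')); S=cloud(s)
np.set_printoptions(precision=4,suppress=True)
def band(P,lo,hi,x0,x1,y0,y1):
    return (P[...,2]>lo)&(P[...,2]<hi)&(P[...,0]>x0)&(P[...,0]<x1)&(P[...,1]>y0)&(P[...,1]<y1)
# table height check
print('table z',np.nanmedian(P[240:260,190:210,2]), 'plate', np.nanmedian(P[170:180,325:335,2]))
m=band(P,.155,.185,.35,1,.2,.9)
q=P[m]; print('cab',m.sum(),np.median(q[:,2])); r=cv2.minAreaRect((q[:,:2]*1000).astype(np.float32)); print(r); print(cv2.boxPoints(r))
f=c['frame']; g=cv2.cvtColor(f,cv2.COLOR_RGB2GRAY)
# plate
m=band(P,.04,.058,.3,.8,-.15,.3); q=P[m]; r=cv2.minAreaRect((q[:,:2]*1000).astype(np.float32)); print('plate',r)
# spindles: z> plate
m=((g>110)&band(P,.045,.085,.3,.8,-.15,.25)).astype(np.uint8)
n,l,st,ce=cv2.connectedComponentsWithStats(m)
for i in range(1,n):
    if st[i,4]<60: continue
    px=np.argwhere(l==i)[:,::-1].astype(float)
    X=onplane(c,px,.072)[:,:2]*1000
    r=cv2.minAreaRect(X.astype(np.float32)); mu=X.mean(0); w,V=np.linalg.eigh(np.cov(X.T))
    print('sp',st[i],ce[i],r,mu,np.degrees(np.arctan2(V[1,1],V[0,1])), np.median(P[l==i][:,2]))
# red
hsv=cv2.cvtColor(f,cv2.COLOR_RGB2HSV)
m=((hsv[...,1]>150)&((hsv[...,0]<6)|(hsv[...,0]>172))).astype(np.uint8)
n,l,st,ce=cv2.connectedComponentsWithStats(m)
for i in range(1,n):
    if st[i,4]>20: print('red',st[i],ce[i],np.nanmedian(P[l==i],axis=0))
E
python3 meas.py
python3 - <<'E'
import cv2
a=cv2.imread('pics/top0.png')
x=cv2.resize(a[170:260,380:470],None,fx=6,fy=6,interpolation=cv2.INTER_CUBIC)
y=cv2.resize(a[140:230,130:260],None,fx=6,fy=6,interpolation=cv2.INTER_CUBIC)
cv2.imwrite('pics/v0.png',x);cv2.imwrite('pics/d0.png',y)
E
```

```text
table z 0.000169983397225959 plate 0.05045737027163388
cab 8736 0.1725217424475216
((672.5331420898438, 348.4000244140625), (246.12831115722656, 300.78839111328125), 28.945880889892578)
[[492.0542 420.4456]
 [637.6307 157.2325]
 [853.0121 276.3545]
 [707.4355 539.5676]]
plate ((617.7673950195312, 74.8900146484375), (449.6982421875, 359.8512878417969), 89.89474487304688)
sp [262 130  15   9  61] [269.3607 134.623 ] ((730.8353881835938, 63.667747497558594), (43.30691909790039, 23.144025802612305), 84.95002746582031) [729.4979  62.1864] 83.00187427835232 0.06426935442907733
sp [294 156  32  25 229] [309.5328 167.2183] ((627.58837890625, -57.00025939941406), (111.58531951904297, 24.690481185913086), 52.12419891357422) [626.8544 -56.4148] 51.80771217950823 0.0698528301805239
sp [296 190  24  34 239] [308.0544 206.1213] ((508.8158874511719, -49.77075958251953), (111.2317886352539, 23.98516082763672), 31.9724063873291) [509.1074 -49.0331] -147.4020332452211 0.06911671728595992
red [265 115   8   9  56] [268.8393 119.1071] [0.7505 0.0621 0.1495]
red [418 187  34  26 373] [435.0697 199.2386] [ 0.5255 -0.4258  0.0658]
red [395 200  46  45 892] [415.4529 223.6547] [ 0.4541 -0.3676  0.049 ]
```

View pics/v0.png

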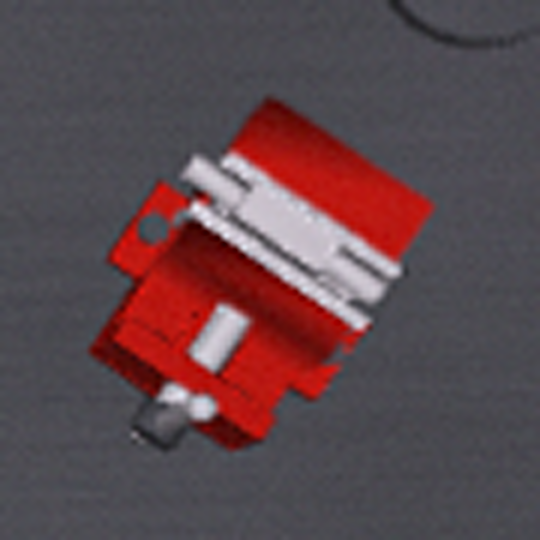

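View pics/d0.png

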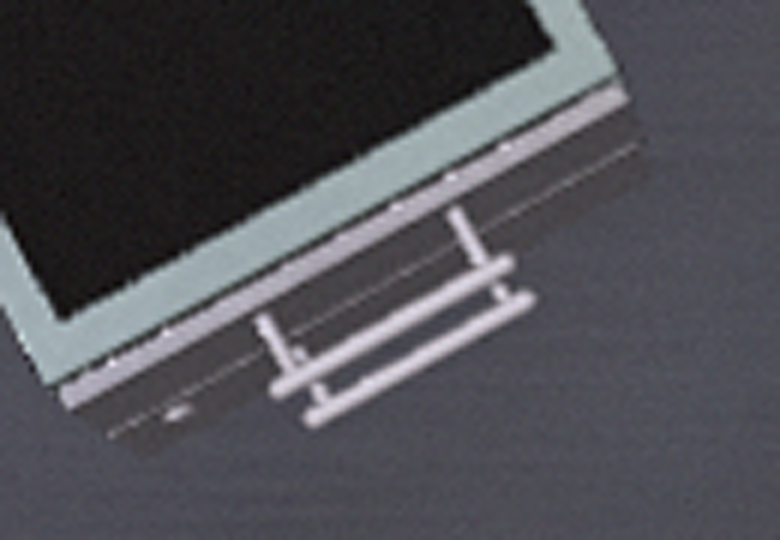

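```bash
cat > m2.py <<'E'
from h import *
np.set_printoptions(precision=4,suppress=True)
c=dict(np.load('c_top.npz')); P=cloud(c); s=dict(np.load('c_side.npz'))
f=c['frame']; g=cv2.cvtColor(f,cv2.COLOR_RGB2GRAY)
def fit(c,g,box,zt,thr=130,amin=40):
    u0,v0,u1,v1=box; m=np.zeros(g.shape,np.uint8); m[v0:v1,u0:u1]=(g[v0:v1,u0:u1]>thr)
    n,l,st,ce=cv2.connectedComponentsWithStats(m)
    for i in range(1,n):
        if st[i,4]<amin: continue
        px=np.argwhere(l==i)[:,::-1].astype(float); X=onplane(c,px,zt)[:,:2]*1000
        r=cv2.minAreaRect(X.astype(np.float32)); mu=X.mean(0); w,V=np.linalg.eigh(np.cov(X.T))
        print('sp',ce[i],np.array(r[0]),np.array(r[1]),mu,'ang',np.degrees(np.arctan2(V[1,1],V[0,1]))%180)
print('plate');fit(c,g,(289,148,370,232),.066)
print('handle', onplane(c,[[176.3,204.7],[214.7,183.7],[195.5,194.2]],.141))
sub=P[140:235,285:375]; m=(sub[...,2]>.04)&(sub[...,2]<.06); q=sub[m]; print('plate c',cv2.minAreaRect((q[:,:2]*1000).astype(np.float32)))
# vise spots, crop px = 380+x/6,170+y/6
V=lambda x,y:[380+x/6,170+y/6]
print('v square corners');print(onplane(c,[V(262,188),V(345,250),V(318,278),V(238,215),V(290,232)],.14))
print('ball',onplane(c,[V(205,405),V(172,392)],.2))
for x,y in [(290,232),(330,215),(205,405),(220,335),(270,280),(172,392)]:
    u,v=V(x,y); print(P[int(round(v)),int(round(u))])
E
python3 m2.py
python3 - <<'E'
import cv2
a=cv2.imread('pics/side0.png')
cv2.imwrite('pics/v1.png',cv2.resize(a[280:370,300:410],None,fx=6,fy=6,interpolation=cv2.INTER_CUBIC))
E
```

```text
plate
sp [349.0788 169.4236] [ 618.9379 -175.2742] [ 22.964  110.6874] [ 619.7524 -175.1652] ang 166.05127815770504
sp [309.1546 167.0531] [629.2825 -56.4902] [110.2034  22.6921] [628.8785 -55.7416] ang 51.87117236477818
sp [308.1244 206.0876] [510.0427 -50.5666] [109.8847  23.2307] [510.214  -49.6619] ang 32.70534149342848
sp [348.4213 208.5046] [ 501.4649 -169.0518] [110.9901  23.8524] [ 501.1654 -168.7013] ang 17.54863458959025
handle [[0.507  0.3253 0.141 ]
 [0.5656 0.2181 0.141 ]
 [0.5362 0.272  0.141 ]]
plate c ((565.1233520507812, -114.48606872558594), (250.50123596191406, 251.42776489257812), 85.88190460205078)
v square corners
[[ 0.5062 -0.3691  0.14  ]
 [ 0.4763 -0.4057  0.14  ]
 [ 0.4633 -0.3924  0.14  ]
 [ 0.4936 -0.3572  0.14  ]
 [ 0.4852 -0.3808  0.14  ]]
ball [[ 0.3986 -0.3198  0.2   ]
 [ 0.4045 -0.3056  0.2   ]]
[ 0.4933 -0.3976  0.0831]
[ 0.5051 -0.4247  0.0635]
[ 0.4046 -0.3396  0.1273]
[ 0.4477 -0.3715  0.0525]
[ 0.4735 -0.395   0.058 ]
[ 0.421  -0.3457  0.055 ]
```

View pics/v1.png

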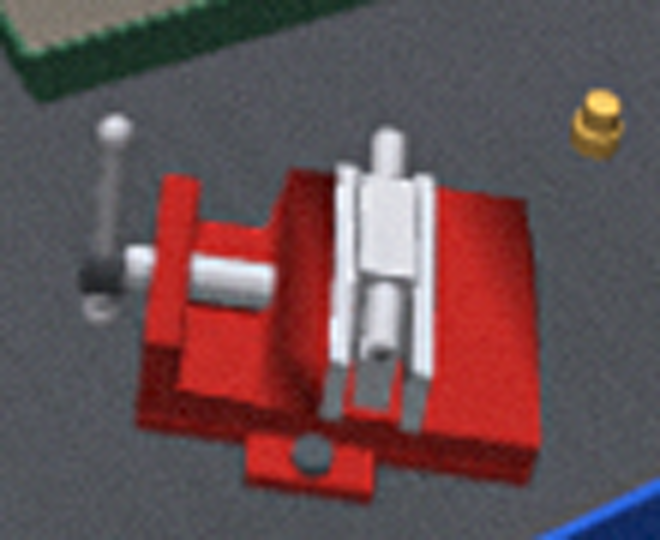

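```bash
cat > go.py <<'E'
import sys
from h import *
# go.py x y z yaw -> units
def go(x,y,z,yaw=None):
    p,r,o=pose(); R=Rm(r); d=R.T@(np.array([x,y,z])-p)/.025
    cur=r[2]
    if yaw is None: dy=0
    else:
        dy=(yaw-cur+90)%180-90
    print('t',round(o['time'],2),'p',p.round(4),'rpy',np.round(r,2),'F',np.round(o['wrist_force'],1),'op',round(o['opening'],4),'q6',round(o['q'][5],1))
    print('UNITS',d.round(2),'roll',round(-dy/6,2),'dist',round(np.linalg.norm(d)*25,1))
if __name__=='__main__':
    a=[float(v) for v in sys.argv[1:]]
    go(*a)
E
python3 go.py .536 .272 .24 28.8
```

```text
t 0.15 p [0.2361 0.4966 0.2418] rpy [1.800e+02 6.000e-02 6.457e+01] F [-0.3  0.7 -0.5] op 0.0855 q6 90.0
UNITS [-2.96 14.69  0.07] roll 5.96 dist 374.7
```

Call:
arm_command(increments=[[[-0.4, 2, 0], 1], [[-0.8, 4, 0], 2], [[-1.2, 6, 0], 3], [[-1.6, 8, 0], 4], [[-2, 9.5, 0], 5]], claw=0.25)

```text
time: 0.65
ee_pos: [0.4307, 0.3478, 0.2415]
tcp_rot: [180.0, 0.1, 34.3]
wrist_force: [1.1, 0.5, -0.5]
opening: 0.0324
```

```bash
python3 go.py .536 .272 .24 28.8
```

```text
t 0.65 p [0.4307 0.3478 0.2415] rpy [1.7996e+02 6.0000e-02 3.4300e+01] F [ 1.1  0.5 -0.5] op 0.0324 q6 94.6
UNITS [1.77 4.88 0.06] roll 0.92 dist 129.7
```

Call:
arm_command(increments=[[[0.6, 1.7, 0], 0.3], [[1.2, 3.3, 0], 0.6], [[1.77, 4.88, 0], 0.92], [[1.77, 4.88, 0], 0.92]])

```text
time: 1.05
ee_pos: [0.5391, 0.2688, 0.2401]
tcp_rot: [179.9, 0.1, 28.5]
wrist_force: [-0.3, -0.1, 0.0]
opening: 0.0319
```

```bash
python3 go.py .536 .272 .153 28.8; python3 -c "
from h import *
c=shot('wrist','w1.png'); print(proj(c,[[.536,.272,.141]]))
c=shot('side','s1.png')"
```

```text
t 1.05 p [0.5391 0.2688 0.2401] rpy [1.7991e+02 1.4000e-01 2.8460e+01] F [-0.3 -0.1  0. ] op 0.0319 q6 88.1
UNITS [-0.04 -0.18  3.49] roll -0.06 dist 87.3
[[279.23853741 208.66813351]]
```

View pics/w1.png

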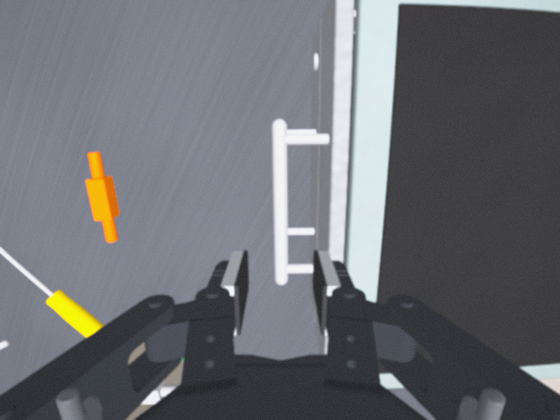

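```bash
python3 -c "
from h import *
c=shot('wrist'); print(onplane(c,[[281,121],[283,283],[282,202]],.141))"; python3 go.py .536 .272 .165 28.8
```

```text
[[0.50355782 0.33170569 0.141     ]
 [0.5665529  0.21986754 0.141     ]
 [0.53272058 0.27991929 0.141     ]]
t 1.2 p [0.5358 0.2718 0.2411] rpy [1.7997e+02 1.1000e-01 2.8760e+01] F [-0.1 -0.8 -0. ] op 0.0319 q6 88.2
UNITS [ 0.02 -0.    3.05] roll -0.01 dist 76.1
```

Call:
arm_command(increments=[[[0, 0, 1], 0], [[0, 0, 2], 0], [[0, 0, 3], 0], [[0, 0, 3], 0]])

```text
time: 1.6
ee_pos: [0.5334, 0.2722, 0.1629]
tcp_rot: [180.0, 0.4, 28.9]
wrist_force: [-0.0, 0.3, 0.2]
opening: 0.0322
```

Call:
arm_command(increments=[[[0, 0, 0.4], 0], [[0, 0, 0.8], 0], [[0, 0, 0.8], 0]])

```text
time: 1.9
ee_pos: [0.5327, 0.2722, 0.142]
tcp_rot: [180.0, 0.5, 28.9]
wrist_force: [-0.6, 0.5, 0.1]
opening: 0.0321
```

```bash
python3 go.py .536 .272 .141 28.8; python3 -c "
from h import *
c=shot('wrist','w2.png')
c=shot('side','s2.png'); cv2.imwrite('pics/s2c.png',cv2.resize(c['frame'][60:220,180:380,::-1],None,fx=4,fy=3.75))"
```

```text
t 1.9 p [0.5327 0.2722 0.142 ] rpy [179.99   0.48  28.91] F [-0.6  0.5  0.1] op 0.0321 q6 88.2
UNITS [0.11 0.07 0.04] roll 0.02 dist 3.4
```

View pics/s2c.png

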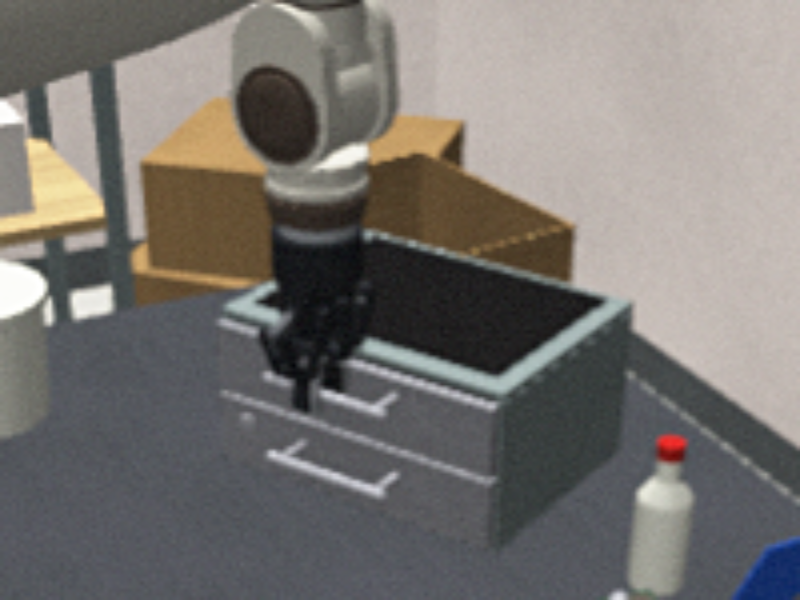

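View pics/w2.png

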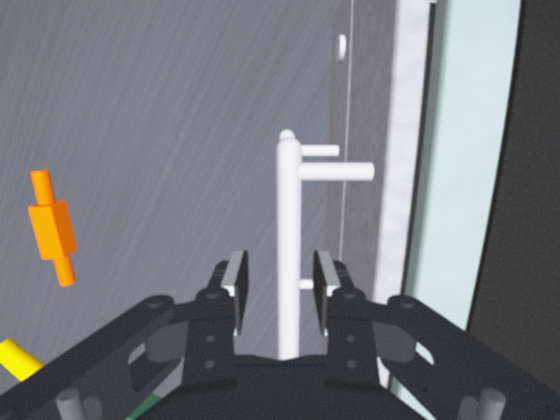

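The fingers straddle the bar (column 289, between pads at 245 and 315), so I close them.

Call:
arm_command(increments=[[[0.1, 0, 0], 0], [[0.1, 0, 0], 0], [[0.1, 0, 0], 0], [[0.1, 0, 0], 0], [[0.1, 0, 0], 0]], claw=1, force=60)

```text
time: 2.5
ee_pos: [0.536, 0.2737, 0.1443]
tcp_rot: [180.0, 0.3, 28.9]
wrist_force: [0.3, 1.7, 5.5]
opening: 0.0082
```

Call:
arm_command(increments=[[[-0.8, 0, 0], 0], [[-1.6, 0, 0], 0], [[-2.4, 0, 0], 0], [[-3.2, 0, 0], 0], [[-3.2, 0, 0], 0]])

```text
time: 3.0
ee_pos: [0.464, 0.2335, 0.1444]
tcp_rot: [179.9, 0.4, 28.9]
wrist_force: [-0.1, -3.0, -3.7]
opening: 0.0084
```

```bash
python3 go.py .3915 .1922 .141 28.9
```

```text
t 3.0 p [0.464  0.2335 0.1444] rpy [179.95   0.42  28.87] F [-0.1 -3.  -3.7] op 0.0084 q6 87.9
UNITS [-3.34  0.05  0.16] roll -0.01 dist 83.5
```

Call:
arm_command(increments=[[[-0.9, 0.05, 0.1], 0], [[-1.8, 0.05, 0.1], 0], [[-2.7, 0.05, 0.1], 0], [[-3.5, 0.05, 0.1], 0], [[-3.6, 0.05, 0.1], 0]])

```text
time: 3.5
ee_pos: [0.3914, 0.1931, 0.1453]
tcp_rot: [-179.9, -0.7, 28.9]
wrist_force: [35.7, 27.3, -10.7]
opening: 0.0084
```

```bash
python3 go.py .3915 .1922 .141 28.9;  python3 -c "
from h import *
c=shot('wrist','w3.png')
c=shot('side','s3.png')"
```

```text
t 3.5 p [0.3914 0.1931 0.1453] rpy [-179.92   -0.71   28.92] F [ 35.7  27.3 -10.7] op 0.0084 q6 87.3
UNITS [-0.02  0.03  0.17] roll 0.0 dist 4.4
```

View pics/s3.png

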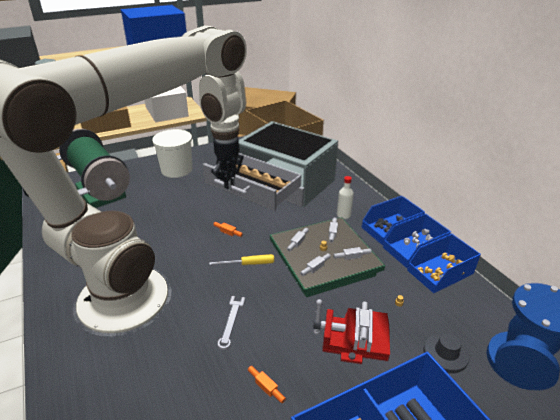

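The drawer is out, and the wrist force shows it pressing on the stop. I relax, release and rise.

Call:
arm_command(increments=[[[0.1, 0, 0], 0], [[0.1, 0, 0], 0], [[0.1, 0, 0], 0]])

```text
time: 3.9
ee_pos: [0.3937, 0.1944, 0.1452]
tcp_rot: [-179.9, -0.6, 28.9]
wrist_force: [0.6, 2.0, -1.9]
opening: 0.0081
```

Call:
arm_command(increments=[[[0, 0, 0], 0], [[0, 0, 0], 0], [[0, 0, 0], 0], [[0, 0, 0], 0]], claw=0.25)

```text
time: 4.3
ee_pos: [0.3936, 0.1943, 0.1453]
tcp_rot: [-179.9, -0.6, 28.9]
wrist_force: [0.3, -0.7, -0.1]
opening: 0.0322
```

Call:
arm_command(increments=[[[0, 0, -1], 0], [[0, 0, -2], 0], [[0, 0, -4], 0], [[0, 0, -5], 0], [[0, 0, -5], 0]])

```text
time: 4.8
ee_pos: [0.3935, 0.1939, 0.2742]
tcp_rot: [-179.9, -0.9, 28.9]
wrist_force: [0.4, 0.0, 0.2]
opening: 0.0319
```

```bash
python3 go.py .44 -.2 .27 146
```

```text
t 4.8 p [0.3935 0.1939 0.2742] rpy [-179.93   -0.91   28.92] F [0.4 0.  0.2] op 0.0319 q6 87.3
UNITS [-5.99 14.69  0.06] roll 10.49 dist 396.7
```

Call:
arm_command(increments=[[[-0.8, 1.8, 0], 1.2], [[-1.6, 3.6, 0], 2.4], [[-2.4, 5.4, 0], 3.6], [[-3.2, 7.2, 0], 4.8], [[-4, 9, 0], 6]])

```text
time: 5.3
ee_pos: [0.4143, -0.0533, 0.2719]
tcp_rot: [-179.4, -0.7, -7.4]
wrist_force: [1.5, 0.5, 1.8]
opening: 0.0321
```

```bash
python3 go.py .44 -.36 .28 -33
```

```text
t 5.3 p [ 0.4143 -0.0533  0.2719] rpy [-179.41   -0.68   -7.37] F [1.5 0.5 1.8] op 0.0321 q6 89.6
UNITS [ 2.6  12.03 -0.42] roll 4.27 dist 307.9
```

Call:
arm_command(increments=[[[0.4, 1.8, 0], 0.8], [[0.8, 3.7, 0], 1.6], [[1.2, 5.5, 0], 2.4], [[1.6, 7.3, -0.2], 3.2], [[2, 9, -0.3], 4.2]])

```text
time: 5.8
ee_pos: [0.4344, -0.285, 0.2772]
tcp_rot: [-179.2, -0.3, -32.8]
wrist_force: [1.0, -0.3, -0.1]
opening: 0.0324
```

```bash
python3 go.py .44 -.36 .28 -33
```

```text
t 5.8 p [ 0.4344 -0.285   0.2772] rpy [-179.17   -0.33  -32.81] F [ 1.  -0.3 -0.1] op 0.0324 q6 89.1
UNITS [ 1.81  2.4  -0.14] roll 0.03 dist 75.3
```

Call:
arm_command(increments=[[[0.9, 1.2, 0], 0], [[1.8, 2.4, 0], 0], [[1.8, 2.4, 0], 0], [[1.8, 2.4, 0], 0]])

```text
time: 6.2
ee_pos: [0.4393, -0.3603, 0.2753]
tcp_rot: [-179.1, -0.2, -32.9]
wrist_force: [0.1, 0.1, 0.1]
opening: 0.0317
```

```bash
python3 -c "
from h import *
c=shot('wrist','w4.png'); np.savez('c_w4',**c)
P=cloud(c)
from go import go
go(.4046,-.3396,.18,-33)"
```

```text
t 6.25 p [ 0.4395 -0.3596  0.2759] rpy [-179.15   -0.26  -32.84] F [ 0.4  0.2 -0.1] op 0.0318 q6 83.1
UNITS [-1.62  0.14  3.83] roll 0.03 dist 104.0
```

View pics/w4.png

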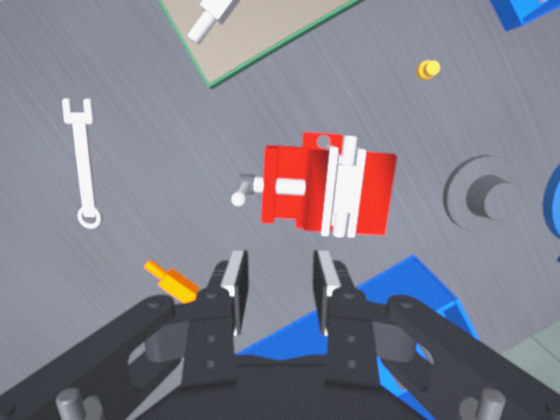

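Run:
```python
from h import *
np.set_printoptions(precision=4,suppress=True)
c=dict(np.load('c_w4.npz')); P=cloud(c); f=c['frame']
print('ball',onplane(c,[[238.5,199]],.121))
j=onplane(c,[[334,147],[326,235]],.069); print('jaw',j,np.degrees(np.arctan2(*(j[0]-j[1])[[1,0]]))-90)
s=onplane(c,[[350,138],[341,237]],.075); print('sp',s,s.mean(0),np.linalg.norm(s[0]-s[1]),np.degrees(np.arctan2(*(s[0]-s[1])[[1,0]]))-90)
b=onplane(c,[[264,145],[262,222]],.05);print(b,np.degrees(np.arctan2(*(b[0]-b[1])[[1,0]]))-90)
for u,v in [(345,190),(348,175),(328,190),(238,199),(380,190)]: print(u,v,P[v,u])
cv2.imwrite('pics/w4c.png',cv2.resize(f[120:250,220:410,::-1],None,fx=4,fy=4,interpolation=cv2.INTER_CUBIC))
```

```text
ball [[ 0.4071 -0.3393  0.121 ]]
jaw [[ 0.5119 -0.3546  0.069 ]
 [ 0.454  -0.4351  0.069 ]] -35.72583040408399
sp [[ 0.53   -0.3547  0.075 ]
 [ 0.4673 -0.4441  0.075 ]] [ 0.4987 -0.3994  0.075 ] 0.10915094244367889 -35.03286352269542
[[ 0.4492 -0.3131  0.05  ]
 [ 0.3971 -0.3868  0.05  ]] -35.23704354496266
345 190 [ 0.4976 -0.3979  0.0808]
348 175 [ 0.5083 -0.3857  0.0807]
328 190 [ 0.4827 -0.3923  0.0649]
238 199 [ 0.4078 -0.3384  0.1255]
380 190 [ 0.5317 -0.4239  0.0651]
```

View pics/w4c.png

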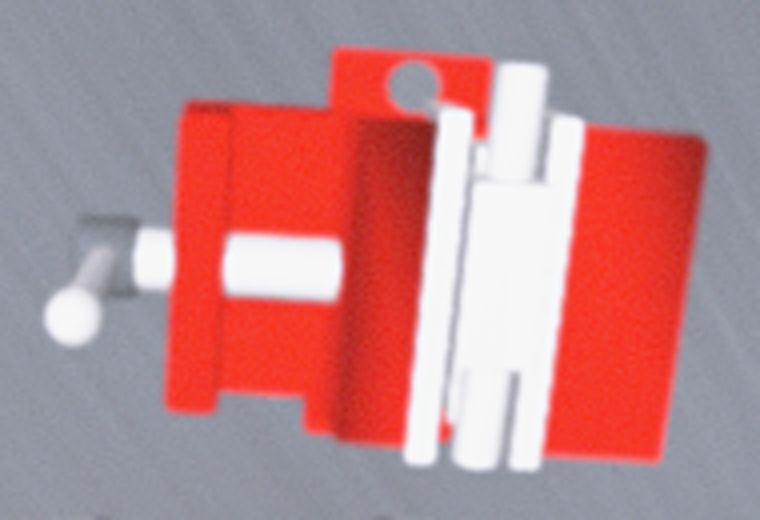

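```bash
python3 go.py .407 -.339 .165 -35.3
```

```text
t 6.25 p [ 0.4395 -0.3596  0.2759] rpy [-179.15   -0.26  -32.84] F [ 0.4  0.2 -0.1] op 0.0318 q6 83.1
UNITS [-1.56  0.08  4.43] roll 0.41 dist 117.4
```

Call:
arm_command(increments=[[[-0.8, 0, 1.4], 0.4], [[-1.56, 0.08, 2.8], 0.41], [[-1.56, 0.08, 4.2], 0.41], [[-1.56, 0.08, 4.4], 0.41], [[-1.56, 0.08, 4.4], 0.41]])

```text
time: 6.75
ee_pos: [0.4069, -0.3381, 0.166]
tcp_rot: [-179.1, -0.2, -35.2]
wrist_force: [0.9, -0.4, 0.6]
opening: 0.032
```

```bash
python3 -c "
from h import *
c=shot('wrist','w5.png')
print(proj(c,[[.407,-.339,.121]]))
from go import go
go(.407,-.339,.092,-35.3)"
```

```text
[[280.85050167 243.05310814]]
t 6.8 p [ 0.4075 -0.3387  0.1673] rpy [-179.14   -0.3   -35.25] F [0.5 0.3 1. ] op 0.0322 q6 85.1
UNITS [-0.02  0.07  3.01] roll 0.01 dist 75.3
```

View pics/w5.png

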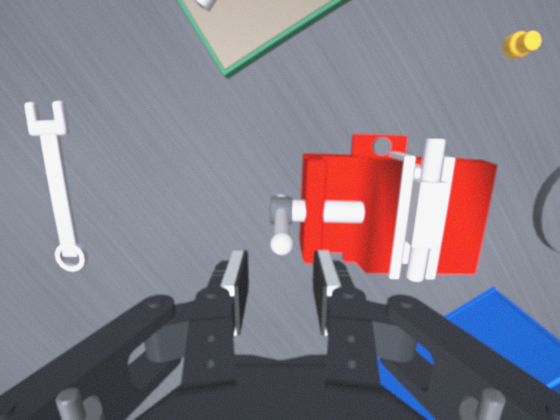

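Call:
arm_command(increments=[[[0, 0, 1], 0], [[0, 0, 2], 0], [[0, 0, 3], 0], [[0, 0, 3], 0]])

```text
time: 7.2
ee_pos: [0.4083, -0.3375, 0.0914]
tcp_rot: [-179.1, -0.2, -35.2]
wrist_force: [-0.3, 0.3, -0.0]
opening: 0.0321
```

Call:
arm_command(increments=[[[0, 0, 0], 0], [[0, 0, 0], 0], [[0, 0, 0], 0], [[0, 0, 0], 0], [[0, 0, 0], 0]], claw=1, force=50)

```text
time: 7.7
ee_pos: [0.4087, -0.3377, 0.0933]
tcp_rot: [-179.1, -0.3, -35.2]
wrist_force: [-3.7, 4.4, 7.1]
opening: 0.0101
```

Call:
arm_command(increments=[[[-0.3, 0, 0], 0], [[-0.6, 0, 0], 0], [[-0.9, 0, 0], 0], [[-1.2, 0, 0], 0], [[-1.25, 0, 0], 0]])

```text
time: 8.2
ee_pos: [0.3842, -0.3195, 0.0935]
tcp_rot: [-179.0, -0.4, -35.2]
wrist_force: [11.5, -2.3, -11.2]
opening: 0.0099
```

```bash
python3 -c "
from h import *
c=shot('wrist','w6.png')
from go import go
go(.3825,-.3214,.092,-35.3)"
```

```text
t 8.25 p [ 0.3842 -0.3195  0.0935] rpy [-179.04   -0.42  -35.18] F [ 6.9  0.9 -8.6] op 0.0092 q6 84.9
UNITS [-0.01  0.1   0.06] roll 0.02 dist 2.9
```

View pics/w6.png

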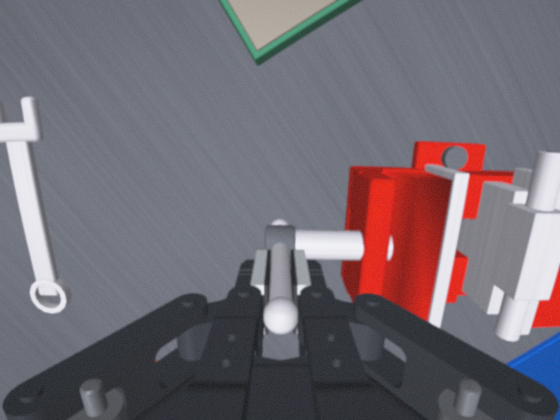

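Call:
arm_command(increments=[[[0, 0, 0], 0], [[0, 0, 0], 0], [[0, 0, 0], 0], [[0, 0, 0], 0]], claw=0.1)

```text
time: 8.65
ee_pos: [0.3843, -0.3198, 0.0939]
tcp_rot: [-179.0, -0.5, -35.2]
wrist_force: [-0.1, -0.4, -0.2]
opening: 0.0385
```

Call:
arm_command(increments=[[[0, 0, -1.5], 0], [[0, 0, -3], 0], [[0, 0, -3.5], 0], [[0, 0, -3.5], 0]])

```text
time: 9.05
ee_pos: [0.3836, -0.3213, 0.1835]
tcp_rot: [-179.1, -0.7, -35.2]
wrist_force: [-0.5, 0.9, -0.2]
opening: 0.0388
```

```bash
python3 go.py .497 -.398 .175 -35.3
```

```text
t 9.05 p [ 0.3836 -0.3213  0.1835] rpy [-179.07   -0.67  -35.2 ] F [-0.5  0.9 -0.2] op 0.0388 q6 84.7
UNITS [ 5.47 -0.1   0.41] roll 0.02 dist 137.2
```

Call:
arm_command(increments=[[[1.8, 0, 0], 0], [[3.6, 0, 0], 0], [[5.4, -0.1, 0.2], 0], [[5.47, -0.1, 0.2], 0], [[5.47, -0.1, 0.2], 0]])

```text
time: 9.55
ee_pos: [0.4968, -0.3978, 0.1766]
tcp_rot: [-179.1, -0.4, -35.2]
wrist_force: [-0.5, 0.3, 0.5]
opening: 0.0385
```

```bash
python3 -c "
from h import *
c=shot('wrist','w7.png');np.savez('c_w7',**c)
P=cloud(c); print(proj(c,[.4987,-.3994,.075]))
from go import go
go(.497,-.398,.085,-35.3)"
```

```text
[[282.60070118 215.61070054]]
t 9.6 p [ 0.4963 -0.3975  0.1782] rpy [-179.06   -0.49  -35.19] F [-1.1  0.   0. ] op 0.038 q6 86.1
UNITS [0.   0.06 3.73] roll 0.02 dist 93.3
```

View pics/w7.png

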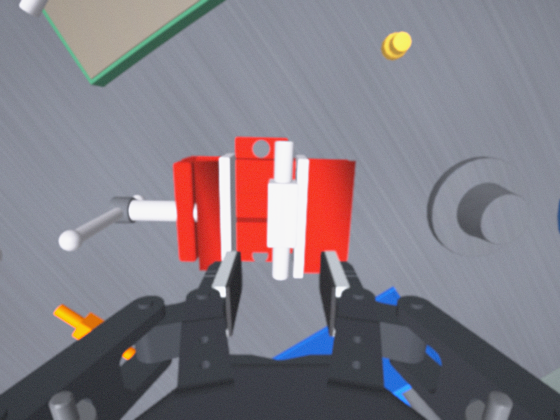

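Run:
```python
from h import *
np.set_printoptions(precision=4,suppress=True)
c=dict(np.load('c_w7.npz'));P=cloud(c); f=c['frame']
print(onplane(c,[[283,213.5],[284,141],[281,279]],.083),np.nanmedian(P[190:240,275:292].reshape(-1,3),axis=0),P[200:240,302:305].reshape(-1,3).mean(0))
e=onplane(c,[[284,141],[281,279]],.074);print(e.mean(0),np.linalg.norm(e[0]-e[1]))
cv2.imwrite('pics/w7c.png',cv2.resize(f[120:300,160:370,::-1],None,fx=3.5,fy=3.3,interpolation=cv2.INTER_CUBIC))
```

```text
[[ 0.5012 -0.3962  0.083 ]
 [ 0.5323 -0.3532  0.083 ]
 [ 0.4687 -0.4396  0.083 ]] [ 0.5004 -0.3973  0.0812] [ 0.5089 -0.4136  0.0672]
[ 0.4991 -0.3986  0.074 ] 0.11152782635120848
```

View pics/w7c.png

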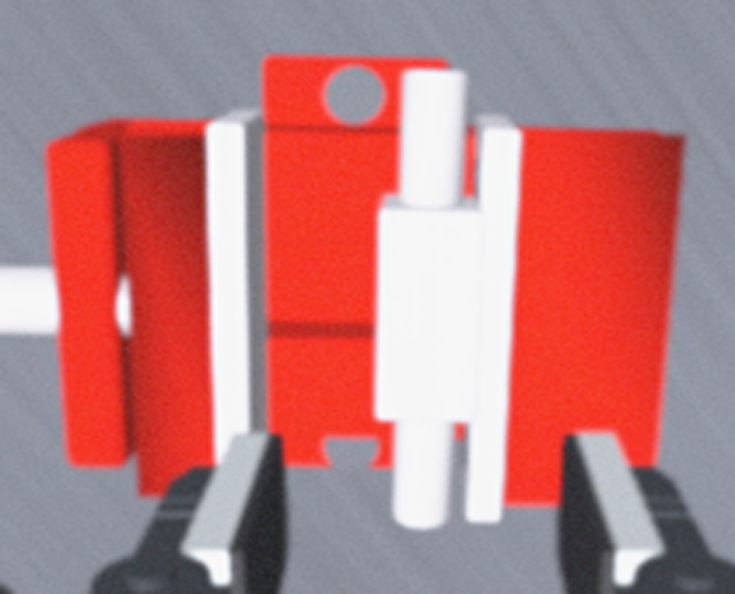

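```bash
python3 go.py .4995 -.3978 .083 -35.3
```

```text
t 9.6 p [ 0.4963 -0.3975  0.1782] rpy [-179.06   -0.49  -35.19] F [-1.1  0.   0. ] op 0.038 q6 86.1
UNITS [ 0.08 -0.    3.81] roll 0.02 dist 95.3
```

Call:
arm_command(increments=[[[0.08, 0, 1.2], 0], [[0.08, 0, 2.4], 0], [[0.08, 0, 3.4], 0], [[0.08, 0, 3.7], 0], [[0.08, 0, 3.75], 0]])

```text
time: 10.1
ee_pos: [0.4985, -0.3973, 0.0848]
tcp_rot: [-179.1, -0.5, -35.2]
wrist_force: [-0.4, 0.2, -0.0]
opening: 0.0385
```

```bash
python3 go.py .4995 -.3978 .083 -35.3
```

```text
t 10.1 p [ 0.4985 -0.3973  0.0848] rpy [-179.06   -0.47  -35.2 ] F [-0.4  0.2 -0. ] op 0.0385 q6 86.2
UNITS [ 0.04 -0.    0.07] roll 0.02 dist 2.1
```

Call:
arm_command(increments=[[[0.04, 0, 0.08], 0], [[0.04, 0, 0.08], 0], [[0.04, 0, 0.08], 0], [[0.04, 0, 0.08], 0]], claw=1, force=80)

```text
time: 10.5
ee_pos: [0.4992, -0.3979, 0.085]
tcp_rot: [-179.1, -0.5, -35.2]
wrist_force: [-4.7, 4.1, 6.2]
opening: 0.0194
```

```bash
python3 go.py .4995 -.3978 .20 -35.3
```

```text
t 10.5 p [ 0.4992 -0.3979  0.085 ] rpy [-179.08   -0.54  -35.22] F [-4.7  4.1  6.2] op 0.0194 q6 86.2
UNITS [ 0.05 -0.08 -4.6 ] roll 0.01 dist 115.0
```

Call:
arm_command(increments=[[[0, 0, -0.5], 0], [[0, 0, -1.5], 0], [[0, 0, -3], 0], [[0, 0, -4.5], 0], [[0, 0, -5], 0]])

```text
time: 11.0
ee_pos: [0.498, -0.3997, 0.216]
tcp_rot: [-179.1, -1.0, -35.2]
wrist_force: [-0.3, -0.4, -2.5]
opening: 0.0192
```

```bash
python3 -c "
from h import *
from go import go
c=shot('wrist','w8.png');np.savez('c_w8',**c)
go(.49,-.3,.215,-61)"
```

```text
t 11.05 p [ 0.4981 -0.3998  0.2159] rpy [-179.11   -0.97  -35.22] F [-0.4  1.   0. ] op 0.0196 q6 86.1
UNITS [-2.57 -3.07  0.04] roll 4.3 dist 100.1
```

View pics/w8.png

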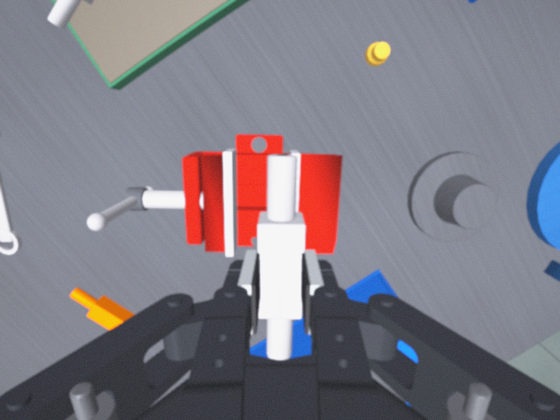

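Spindle_v is held squarely between the pads. I'll measure the rack with the top camera while the arm is out of the way.

Run:
```python
from h import *
np.set_printoptions(precision=4,suppress=True)
c=shot('top','t2.png'); np.savez('c_t2',**c)
f=c['frame']
cv2.imwrite('pics/t2c.png',cv2.resize(f[120:250,120:260,::-1],None,fx=5,fy=4.6,interpolation=cv2.INTER_CUBIC))
# predicted rack points
th=np.radians(28.9); ex=np.array([np.cos(th),np.sin(th)]); ey=np.array([-ex[1],ex[0]])
front=np.array([.535,.2755])+ex*.035  # shut front
rk=front-ex*.073; print('rack pred',rk)
im=cv2.imread('pics/t2.png')
for y in (-96,-48,0,48,96):
  for x in (-34,34):
    X=np.r_[rk+ex*x/1e3+ey*y/1e3,.104]; u=proj(c,X)[0]; print(y,x,X.round(4),u)
    cv2.circle(im,tuple(int(round(v*8)) for v in u),8,(0,0,255),-1,cv2.LINE_AA,3)
cv2.imwrite('pics/t2d.png',cv2.resize(im[120:250,120:260],None,fx=5,fy=4.6,interpolation=cv2.INTER_CUBIC))
```

```text
rack pred [0.5017 0.2571]
-96 -34 [0.5184 0.1567 0.104 ] [237.4999 202.1423]
-96 34 [0.5779 0.1895 0.104 ] [226.1048 182.1344]
-48 -34 [0.4952 0.1987 0.104 ] [222.9177 210.2873]
-48 34 [0.5547 0.2315 0.104 ] [211.5761 190.1716]
0 -34 [0.472  0.2407 0.104 ] [208.241  218.4818]
0 34 [0.5315 0.2736 0.104 ] [196.9524 198.2551]
48 -34 [0.4488 0.2827 0.104 ] [193.4637 226.7288]
48 34 [0.5083 0.3156 0.104 ] [182.2279 206.3879]
96 -34 [0.4256 0.3247 0.104 ] [178.5798 235.0318]
96 34 [0.4851 0.3576 0.104 ] [167.3966 214.5733]
```

View pics/t2c.png

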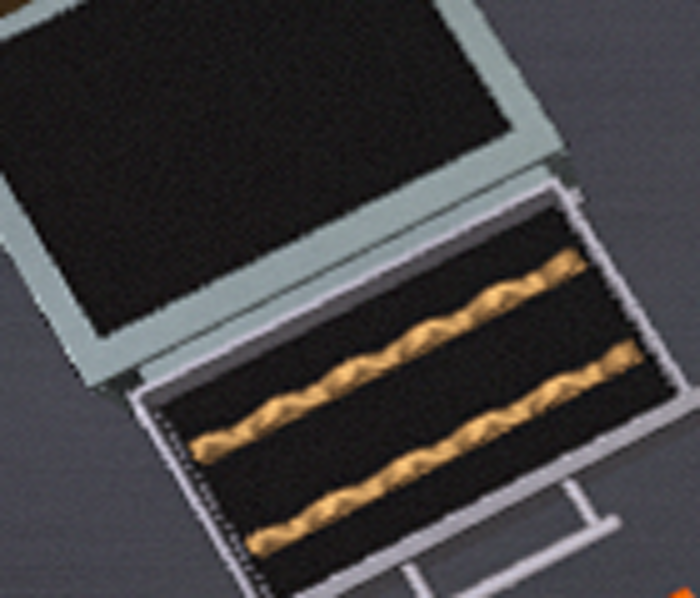

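View pics/t2d.png

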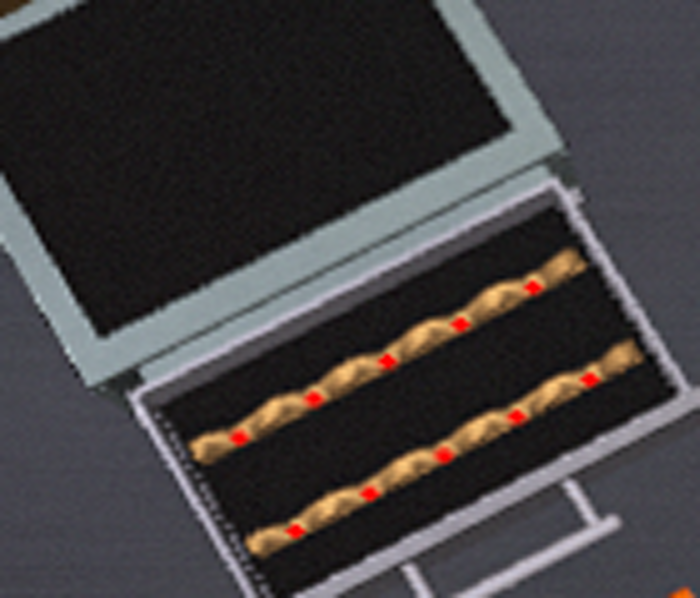

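View pics/t2.png

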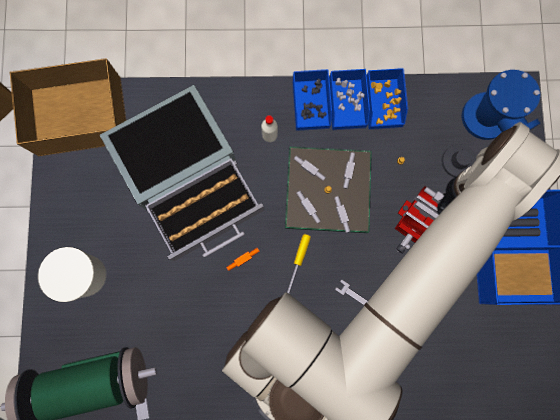

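```bash
cat > inhand.py <<'E'
from h import *
# in-hand: rays to plane tool z=zt ; returns tool coords
def toolplane(c,uv,zt):
    H=np.array(c['hand_eye']); d=rays(c,uv)@H[:3,:3].T; o=H[:3,3]
    return o+d*((zt-o[2])/d[:,2])[:,None]
E
cat > go.py <<'E'
import sys
from h import *
def go(x,y,z,yaw=None,full=False):
    p,r,o=pose(); R=Rm(r); d=R.T@(np.array([x,y,z])-p)/.025
    dy=0 if yaw is None else yaw-r[2]
    if not full: dy=(dy+90)%180-90
    q=o['q']
    print('t',round(o['time'],2),'p',p.round(4),'rpy',np.round(r,2),'F',np.round(o['wrist_force'],1),'op',round(o['opening'],4),'q1,q6',round(q[0],1),round(q[5],1))
    print('UNITS',d.round(2),'roll',round(-dy/6,2),'dist',round(np.linalg.norm(d)*25,1))
if __name__=='__main__':
    a=[float(v) for v in sys.argv[1:5]]
    go(*a,full='full' in sys.argv)
E
python3 - <<'E'
from inhand import *
c=dict(np.load('c_w8.npz')); np.set_printoptions(precision=4,suppress=True)
print(toolplane(c,[[281,214],[281,317]],.002)); print(toolplane(c,[[283,155],[279,359]],.008))
f=c['frame']; cv2.imwrite('pics/w8c.png',cv2.resize(f[140:380,220:340,::-1],None,fx=3,fy=2.4))
E
python3 go.py .46 0 .24 118.9 full
```

```text
[[ 0.0005 -0.0302  0.002 ]
 [ 0.0005  0.023   0.002 ]]
[[ 0.0014 -0.0554  0.008 ]
 [-0.0006  0.0542  0.008 ]]
t 11.1 p [ 0.4979 -0.3996  0.213 ] rpy [-179.09   -0.82  -35.22] F [ 0.4 -0.3 -3.8] op 0.0195 q1,q6 -39.2 86.1
UNITS [-10.44 -12.2   -1.04] roll -25.69 dist 402.3
```

View pics/w8c.png

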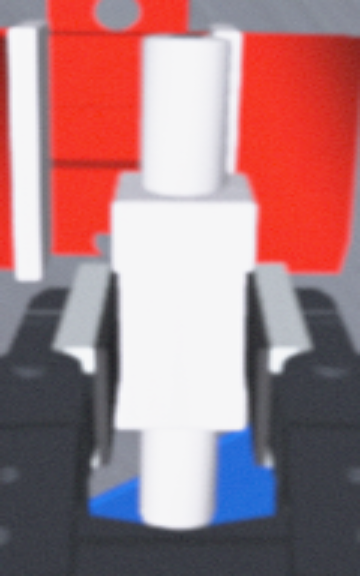

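Call:
arm_command(increments=[[[-1, -1.1, -0.4], -1.4], [[-2, -2.3, -0.8], -2.8], [[-3, -3.5, -1.2], -4.2], [[-4, -4.7, -1.6], -5.6], [[-5, -5.9, -1.8], -7]])

```text
time: 11.6
ee_pos: [0.4793, -0.2057, 0.2573]
tcp_rot: [-179.8, -1.1, 7.1]
wrist_force: [0.5, -0.4, -2.0]
opening: 0.0192
```

```bash
python3 go.py .46 .1 .25 118.9 full
```

```text
t 11.6 p [ 0.4793 -0.2057  0.2573] rpy [-179.84   -1.15    7.12] F [ 0.5 -0.4 -2. ] op 0.0192 q1,q6 -23.6 59.3
UNITS [  0.74 -12.23   0.34] roll -18.63 dist 306.4
```

Call:
arm_command(increments=[[[0, -1.8, 0], -1.4], [[0.2, -3.6, 0], -2.8], [[0.4, -5.4, 0.1], -4.2], [[0.5, -7.2, 0.2], -5.6], [[0.6, -9, 0.2], -7]])

```text
time: 12.1
ee_pos: [0.4655, 0.0212, 0.2511]
tcp_rot: [179.5, -0.9, 49.5]
wrist_force: [1.4, 0.9, -2.3]
opening: 0.0194
```

```bash
python3 go.py .45 .25 .25 118.9 full
```

```text
t 12.1 p [0.4655 0.0212 0.2511] rpy [179.46  -0.86  49.46] F [ 1.4  0.9 -2.3] op 0.0194 q1,q6 2.4 43.0
UNITS [ 6.55 -6.42  0.08] roll -11.57 dist 229.4
```

Call:
arm_command(increments=[[[1.3, -1.3, 0], -1.4], [[2.6, -2.6, 0], -2.8], [[3.9, -3.8, 0], -4.2], [[5.2, -5.1, 0], -5.6], [[6.5, -6.4, 0], -7]])

```text
time: 12.6
ee_pos: [0.4487, 0.2504, 0.2501]
tcp_rot: [179.1, -0.2, 91.8]
wrist_force: [0.6, -0.3, -2.4]
opening: 0.0191
```

```bash
python3 go.py .4553 .3411 .20 118.9 full
```

```text
t 12.6 p [0.4487 0.2504 0.2501] rpy [179.13  -0.21  91.81] F [ 0.6 -0.3 -2.4] op 0.0191 q1,q6 29.3 27.5
UNITS [3.61 0.35 2.02] roll -4.51 dist 103.8
```

Call:
arm_command(increments=[[[1.2, 0.1, 0], -1.4], [[2.4, 0.2, 0], -2.8], [[3.61, 0.35, 0], -4.2], [[3.61, 0.35, 0], -4.51], [[3.61, 0.35, 0], -4.51]])

```text
time: 13.1
ee_pos: [0.454, 0.3414, 0.2481]
tcp_rot: [179.3, 0.2, 119.0]
wrist_force: [0.2, -0.7, -2.0]
opening: 0.0193
```

```bash
python3 -c "
from h import *
from go import go
c=shot('wrist','w9.png');np.savez('c_w9',**c)
go(.4553,.3411,.18,118.9,True)
th=np.radians(28.9); ex=np.array([np.cos(th),np.sin(th)]); ey=np.array([-ex[1],ex[0]])
im=c['frame'][:,:,::-1].copy()
for y in (-96,-48,0,48,96):
  for x in (-34,34):
    u=proj(c,np.r_[np.array([.5017,.2571])+ex*x/1e3+ey*y/1e3,.104])[0]; cv2.circle(im,tuple(int(round(v)) for v in u),3,(0,0,255),-1)
cv2.imwrite('pics/w9.png',im)
"
```

```text
t 13.15 p [0.4542 0.3408 0.2486] rpy [179.28   0.24 118.83] F [ 0.3 -0.8 -2.9] op 0.0196 q1,q6 37.0 8.2
UNITS [0.   0.01 2.75] roll -0.01 dist 68.7
```

View pics/w9.png

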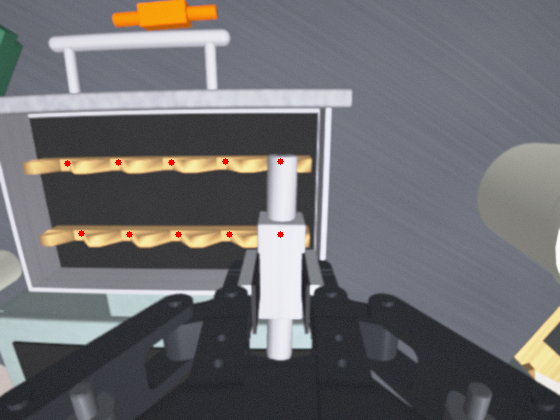

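```bash
python3 -c "
from h import *
c=dict(np.load('c_w9.npz')); f=c['frame'][:,:,::-1]; im=cv2.imread('pics/w9.png')
a=cv2.resize(f[140:260,20:325],None,fx=2.6,fy=2.4,interpolation=cv2.INTER_CUBIC);b=cv2.resize(im[140:260,20:325],None,fx=2.6,fy=2.4,interpolation=cv2.INTER_CUBIC)
cv2.imwrite('pics/w9c.png',np.vstack([a,b]))"
```

```text
(no output)
```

View pics/w9c.png

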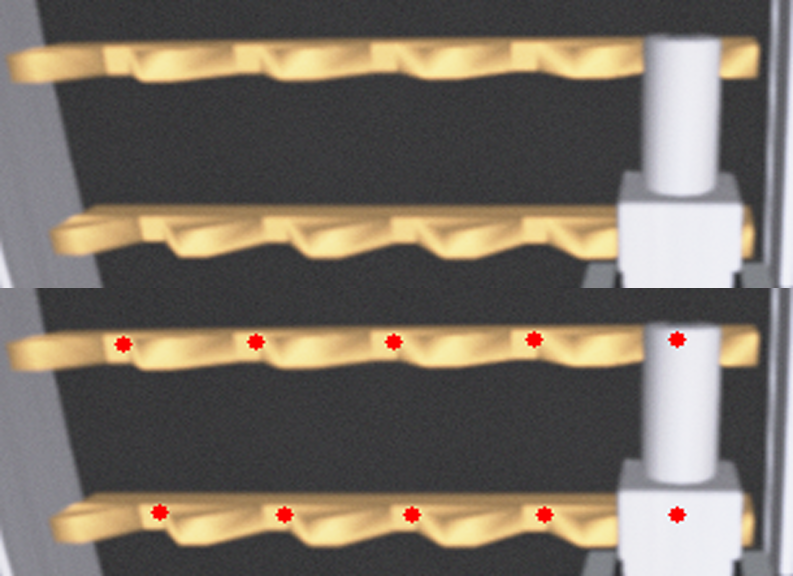

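```bash
cat > notch.py <<'E'
import sys
from go import *
th=np.radians(28.9); ex=np.array([np.cos(th),np.sin(th)]); ey=np.array([-ex[1],ex[0]]); rk=np.array([.5038,.2560])
def N(y,dx=0): return rk+ey*y/1e3+ex*dx/1e3
if __name__=='__main__':
    p=N(float(sys.argv[1]),float(sys.argv[3]) if len(sys.argv)>3 else 0); print(p.round(4)); go(p[0],p[1],float(sys.argv[2]),118.9,True)
E
python3 notch.py 96 .13
```

```text
[0.4574 0.34  ]
t 13.15 p [0.4542 0.3408 0.2486] rpy [179.28   0.24 118.83] F [ 0.3 -0.8 -2.9] op 0.0196 q1,q6 37.0 8.2
UNITS [-0.07  0.04  4.75] roll -0.01 dist 118.7
```

Call:
arm_command(increments=[[[-0.07, 0.05, 1.2], 0], [[-0.07, 0.05, 2.4], 0], [[-0.07, 0.05, 3.4], 0], [[-0.07, 0.05, 4.2], 0], [[-0.07, 0.05, 4.7], 0]])

```text
time: 13.65
ee_pos: [0.457, 0.3389, 0.1288]
tcp_rot: [179.4, 0.3, 118.7]
wrist_force: [0.4, -0.3, -1.4]
opening: 0.0192
```

```bash
python3 notch.py 96 .126;  python3 -c "
from h import *
c=shot('wrist','w10.png')"
```

```text
[0.4574 0.34  ]
t 13.65 p [0.457  0.3389 0.1288] rpy [179.43   0.26 118.71] F [ 0.4 -0.3 -1.4] op 0.0192 q1,q6 36.7 8.0
UNITS [0.03 0.04 0.11] roll -0.03 dist 3.1
```

View pics/w10.png

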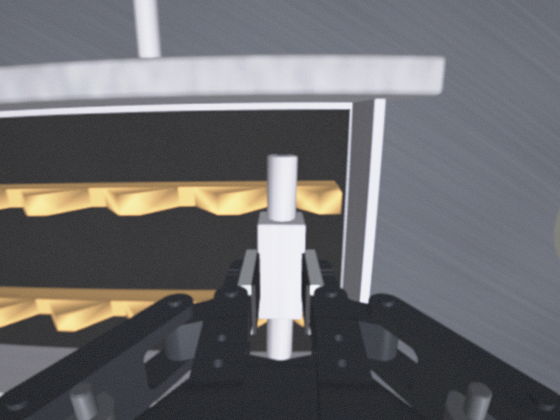

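Call:
arm_command(increments=[[[0, 0.04, 0.1], 0], [[0, 0.04, 0.2], 0], [[0, 0.04, 0.2], 0]])

```text
time: 14.0
ee_pos: [0.4586, 0.3395, 0.1249]
tcp_rot: [179.3, 0.3, 118.7]
wrist_force: [-1.1, -0.5, 4.6]
opening: 0.0191
```

```bash
python3 notch.py 96 .124
```

```text
[0.4574 0.34  ]
t 14.0 p [0.4586 0.3395 0.1249] rpy [179.31   0.27 118.69] F [-1.1 -0.5  4.6] op 0.0191 q1,q6 36.7 8.0
UNITS [ 0.04 -0.03  0.04] roll -0.04 dist 1.6
```

Call:
arm_command(increments=[[[0, 0, 0], 0], [[0, 0, 0], 0], [[0, 0, 0], 0], [[0, 0, 0], 0]], claw=0.25)

```text
time: 14.4
ee_pos: [0.4587, 0.3396, 0.1251]
tcp_rot: [179.3, 0.3, 118.7]
wrist_force: [0.2, -0.5, -0.6]
opening: 0.0325
```

Call:
arm_command(increments=[[[0, 0, -1], 0], [[0, 0, -2.5], 0], [[0, 0, -4], 0], [[0, 0, -5], 0], [[0, 0, -5], 0]])

```text
time: 14.9
ee_pos: [0.4579, 0.34, 0.2542]
tcp_rot: [179.0, 0.2, 118.7]
wrist_force: [0.2, -0.4, -0.3]
opening: 0.0318
```

```bash
python3 go.py .5 .12 .25 33 full;  python3 -c "
from h import *
c=shot('wrist','w11.png');np.savez('c_w11',**c)"
```

```text
t 14.9 p [0.4579 0.34   0.2542] rpy [178.97   0.21 118.68] F [ 0.2 -0.4 -0.3] op 0.0318 q1,q6 36.8 8.1
UNITS [-8.53 -2.75  0.15] roll 14.28 dist 224.0
```

View pics/w11.png

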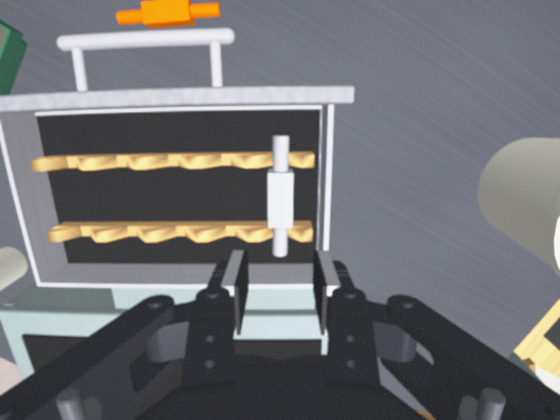

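Spindle_v lies in the end notch (square centred near (280,199), journals on both rails). Next I re-measure the plate spindles with the top camera.

```bash
cat > plate.py <<'E'
from h import *
np.set_printoptions(precision=4,suppress=True)
def spindles(c,box,zt=.066,thr=130,amin=40):
    g=cv2.cvtColor(c['frame'],cv2.COLOR_RGB2GRAY)
    u0,v0,u1,v1=box; m=np.zeros(g.shape,np.uint8); m[v0:v1,u0:u1]=(g[v0:v1,u0:u1]>thr)
    n,l,st,ce=cv2.connectedComponentsWithStats(m)
    for i in range(1,n):
        if st[i,4]<amin: continue
        px=np.argwhere(l==i)[:,::-1].astype(float); X=onplane(c,px,zt)[:,:2]*1000
        r=cv2.minAreaRect(X.astype(np.float32)); mu=X.mean(0); w,V=np.linalg.eigh(np.cov(X.T))
        print('sp px',ce[i].round(0),'rect',np.array(r[0]).round(1),np.array(r[1]).round(1),'mean',mu.round(1),'ang',np.round(np.degrees(np.arctan2(V[1,1],V[0,1]))%180,1),'n',st[i,4])
if __name__=='__main__':
    c=shot('top','tp%d.png'%int(get_obs()['time']*100)); spindles(c,(289,148,370,232))
    from inhand import *
E
python3 plate.py
python3 - <<'E'
from h import *
np.set_printoptions(precision=4,suppress=True)
from notch import N
c=dict(np.load('c_w11.npz')); P=cloud(c)
e=onplane(c,[[281,136],[280,256]],.114); print(e.mean(0),N(96),np.linalg.norm(e[0]-e[1]), np.nanmedian(P[180:220,275:286].reshape(-1,3),axis=0))
E
```

```text
sp px [349. 170.] rect [ 617.8 -174.8] [ 22.6 108.3] mean [ 618.4 -174.7] ang 166.0 n 193
sp px [309. 167.] rect [628.4 -57. ] [108.3  22.1] mean [628.6 -56.1] ang 52.0 n 193
sp px [308. 206.] rect [509.4 -50.5] [109.   22.4] mean [509.3 -50.1] ang 32.6 n 198
sp px [342. 213.] rect [ 486.4 -149.7] [108.9  22.6] mean [ 486.6 -149.5] ang 16.4 n 199
[0.4592 0.3401 0.114 ] [0.4574 0.34  ] 0.11061890193622001 [0.4578 0.3388 0.1213]
```

```bash
python3 go.py .5094 -.0503 .2 122.6 full
```

```text
t 15.0 p [0.4573 0.3395 0.2501] rpy [179.26   0.25 118.68] F [-0.2 -1.1  0.1] op 0.032 q1,q6 36.8 8.1
UNITS [-14.67  -5.68   2.  ] roll -0.65 dist 396.5
```

Call:
arm_command(increments=[[[-1.8, -0.7, 0], -0.2], [[-3.6, -1.4, 0], -0.4], [[-5.4, -2.1, 0], -0.6], [[-7.2, -2.8, 0], -0.65], [[-9, -3.5, 0.3], -0.65]], claw=0)

```text
time: 15.5
ee_pos: [0.4883, 0.0983, 0.2416]
tcp_rot: [179.3, 0.3, 122.6]
wrist_force: [1.1, 0.3, 1.0]
opening: 0.0425
```

```bash
python3 go.py .5094 -.0503 .2 122.6 full
```

```text
t 15.5 p [0.4883 0.0983 0.2416] rpy [179.31   0.3  122.61] F [1.1 0.3 1. ] op 0.0425 q1,q6 11.4 -21.2
UNITS [-5.45 -2.51  1.66] roll 0.0 dist 155.8
```

Call:
arm_command(increments=[[[-1.7, -0.8, 0.5], 0], [[-3.4, -1.6, 1], 0], [[-5, -2.3, 1.6], 0], [[-5.45, -2.51, 1.66], 0], [[-5.45, -2.51, 1.66], 0]])

```text
time: 16.0
ee_pos: [0.5087, -0.0517, 0.1982]
tcp_rot: [179.5, 0.2, 122.4]
wrist_force: [0.0, 0.9, 0.7]
opening: 0.0428
```

```bash
python3 -c "
from h import *
from go import go
from plate import spindles
n='w%d.png'%int(get_obs()['time']*100);c=shot('wrist',n); print(n)
go(.5094,-.0503,.064,122.6,True)
print(proj(c,[.5094,-.0503,.066])); spindles(c,(150,60,420,255),.066,150,400)"; ls -t pics|head -1
```

```text
w1600.png
t 16.05 p [ 0.5089 -0.0505  0.199 ] rpy [179.39   0.21 122.52] F [ 0.8  0.1 -0.2] op 0.0427 q1,q6 -5.8 -38.3
UNITS [ 0.01 -0.04  5.4 ] roll -0.01 dist 135.0
[[281.8755 203.3361]]
sp px [240. 172.] rect [496.3 -76.6] [170.9 194.6] mean [506.2 -93.5] ang 94.4 n 31417
sp px [369.  94.] rect [393.5 -39.3] [22.2 84.7] mean [396.2 -40.3] ang 159.4 n 2746
w1600.png
```

```bash
python3 -c "
from h import *
from plate import spindles
c=shot('wrist'); spindles(c,(150,60,420,255),.068,205,400);np.savez('c_w',**c)"
```

```text
sp px [192. 117.] rect [ 490.8 -148.5] [99.7 22.2] mean [ 487.8 -148.6] ang 16.7 n 2599
sp px [370.  94.] rect [395.  -38.7] [17.3 80.9] mean [396.6 -39.3] ang 159.8 n 2104
sp px [282. 198.] rect [506.8 -51.9] [103.1  22.4] mean [506.2 -51.6] ang 32.7 n 2235
```

View pics/w1600.png

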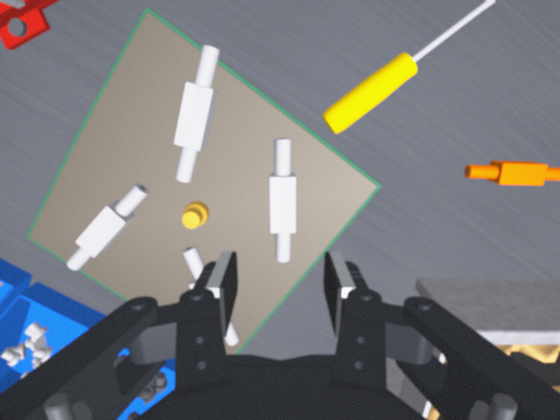

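Call:
arm_command(increments=[[[0, -0.04, 1.6], 0], [[0, -0.04, 3.2], 0], [[0, -0.04, 4.4], 0], [[0, -0.04, 5.1], 0], [[0, -0.04, 5.3], 0]])

```text
time: 16.6
ee_pos: [0.5087, -0.0481, 0.0652]
tcp_rot: [179.5, 0.1, 122.7]
wrist_force: [0.2, -0.0, 0.2]
opening: 0.0425
```

```bash
python3 go.py .5093 -.0505 .064 122.6 full
```

```text
t 16.6 p [ 0.5087 -0.0481  0.0652] rpy [1.7947e+02 1.3000e-01 1.2273e+02] F [ 0.2 -0.   0.2] op 0.0425 q1,q6 -5.5 -38.3
UNITS [-0.09 -0.03  0.05] roll 0.02 dist 2.7
```

Call:
arm_command(increments=[[[-0.08, -0.03, 0.04], 0], [[-0.08, -0.03, 0.04], 0]])

```text
time: 16.8
ee_pos: [0.5097, -0.0497, 0.0651]
tcp_rot: [179.4, 0.2, 122.8]
wrist_force: [0.6, 0.5, 0.7]
opening: 0.0428
```

Call:
arm_command(increments=[[[0, 0, 0], 0], [[0, 0, 0], 0], [[0, 0, 0], 0], [[0, 0, 0], 0]], claw=1)

```text
time: 17.2
ee_pos: [0.5105, -0.0495, 0.0668]
tcp_rot: [179.3, 0.2, 122.8]
wrist_force: [-1.8, 2.2, 7.1]
opening: 0.0201
```

Call:
arm_command(increments=[[[0, 0, -1], 0], [[0, 0, -3], 0], [[0, 0, -5], 0], [[0, 0, -7], 0], [[0, 0, -7.2], 0]])

```text
time: 17.7
ee_pos: [0.5098, -0.0503, 0.2537]
tcp_rot: [178.9, 0.6, 122.8]
wrist_force: [0.8, -0.2, -2.9]
opening: 0.0199
```

```bash
python3 notch.py 48 .24; python3 -c "
from h import *
n='w%d.png'%int(get_obs()['time']*100);c=shot('wrist',n); print(n);cv2.imwrite('pics/last.png',c['frame'][:,:,::-1]);np.savez('c_w',**c)"
```

```text
[0.4806 0.298 ]
t 17.7 p [ 0.5098 -0.0503  0.2537] rpy [178.86   0.56 122.78] F [ 0.8 -0.2 -2.9] op 0.0199 q1,q6 -5.8 -38.6
UNITS [12.35  6.55  0.56] roll 0.65 dist 349.8
w1770.png
```

View pics/last.png

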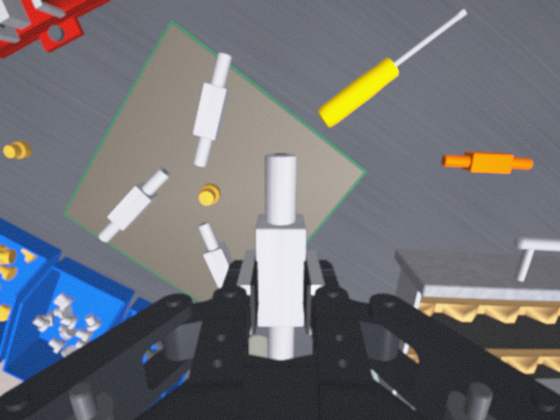

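Run:
```python
from inhand import *
c=dict(np.load('c_w.npz')); np.set_printoptions(precision=4,suppress=True)
e=toolplane(c,[[281,154],[279,359]],.0); print(e,e.mean(0))
e=toolplane(c,[[281,228],[279,326]],-.0055); print(e,e.mean(0))
```

```text
[[-0.     -0.0571  0.    ]
 [-0.0011  0.0466  0.    ]] [-0.0005 -0.0053  0.    ]
[[-0.     -0.0267 -0.0055]
 [-0.001   0.0222 -0.0055]] [-0.0005 -0.0022 -0.0055]
```

Call:
arm_command(increments=[[[1.75, 0.9, 0], 0.2], [[3.5, 1.8, 0], 0.4], [[5.3, 2.7, 0], 0.6], [[7, 3.6, 0], 0.65], [[8.8, 4.5, 0], 0.65]])

```text
time: 18.25
ee_pos: [0.4841, 0.1969, 0.2495]
tcp_rot: [179.1, 0.4, 118.8]
wrist_force: [2.2, 0.0, -2.5]
opening: 0.0202
```

```bash
python3 notch.py 48 .24
```

```text
[0.4806 0.298 ]
t 18.25 p [0.4841 0.1969 0.2495] rpy [179.08   0.38 118.84] F [ 2.2  0.  -2.5] op 0.0202 q1,q6 22.3 -6.6
UNITS [3.61 1.82 0.39] roll -0.01 dist 101.7
```

```bash
python3 notch.py 48 .24 2
```

```text
[0.4824 0.299 ]
t 18.25 p [0.4841 0.1969 0.2495] rpy [179.08   0.38 118.84] F [ 2.2  0.  -2.5] op 0.0202 q1,q6 22.3 -6.6
UNITS [3.61 1.9  0.39] roll -0.01 dist 102.6
```

Call:
arm_command(increments=[[[1.2, 0.65, 0], 0], [[2.4, 1.3, 0], 0], [[3.6, 1.9, 0.2], 0], [[3.61, 1.9, 0.4], 0], [[3.61, 1.9, 0.4], 0]])

```text
time: 18.75
ee_pos: [0.4815, 0.2991, 0.2369]
tcp_rot: [179.3, 0.4, 118.9]
wrist_force: [0.1, -0.0, -2.4]
opening: 0.0201
```

```bash
python3 notch.py 48 .12 2
cat > look.py <<'E'
from h import *
n='w%d.png'%int(get_obs()['time']*100);c=shot('wrist',n); print(n);cv2.imwrite('pics/last.png',c['frame'][:,:,::-1]);np.savez('c_w',**c)
E
python3 look.py
```

```text
[0.4824 0.299 ]
t 18.75 p [0.4815 0.2991 0.2369] rpy [179.32   0.4  118.93] F [ 0.1 -0.  -2.4] op 0.0201 q1,q6 32.1 3.1
UNITS [ 0.01 -0.03  4.68] roll 0.01 dist 116.9
w1875.png
```

View pics/last.png

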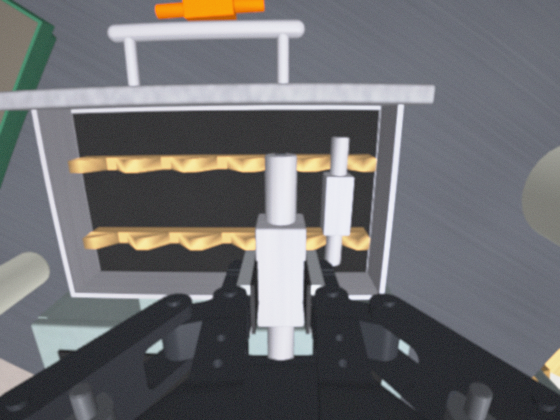

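Call:
arm_command(increments=[[[0, 0, 1.2], 0], [[0, 0, 2.4], 0], [[0, 0, 3.4], 0], [[0, 0, 4.2], 0], [[0, 0, 4.6], 0]])

```text
time: 19.3
ee_pos: [0.483, 0.2968, 0.1208]
tcp_rot: [179.4, 0.4, 118.8]
wrist_force: [0.2, -1.3, -2.2]
opening: 0.0202
```

```bash
python3 notch.py 48 .117 2; python3 look.py
```

```text
[0.4824 0.299 ]
t 19.3 p [0.483  0.2968 0.1208] rpy [179.4    0.42 118.78] F [ 0.2 -1.3 -2.2] op 0.0202 q1,q6 31.8 3.0
UNITS [0.09 0.02 0.15] roll -0.02 dist 4.4
w1930.png
```

View pics/last.png

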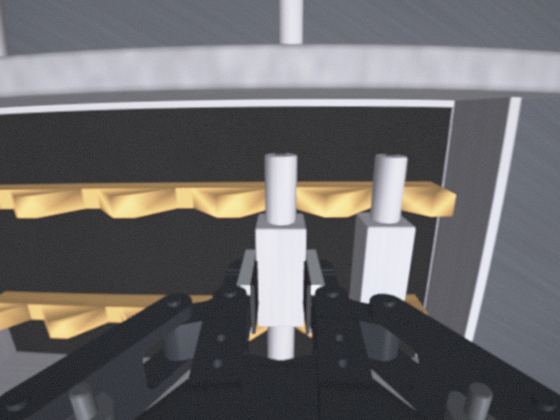

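Call:
arm_command(increments=[[[0.06, 0, 0.06], 0], [[0.06, 0, 0.12], 0], [[0.06, 0, 0.17], 0], [[0.06, 0, 0.17], 0]])

```text
time: 19.75
ee_pos: [0.4826, 0.2984, 0.1168]
tcp_rot: [179.4, 0.4, 118.8]
wrist_force: [-0.8, -0.7, -1.0]
opening: 0.0199
```

```bash
python3 notch.py 48 .117 2; python3 look.py
```

```text
[0.4824 0.299 ]
t 19.75 p [0.4826 0.2984 0.1168] rpy [179.36   0.43 118.79] F [-0.8 -0.7 -1. ] op 0.0199 q1,q6 31.9 3.2
UNITS [ 0.03  0.   -0.01] roll -0.02 dist 0.7
w1975.png
```

View pics/last.png

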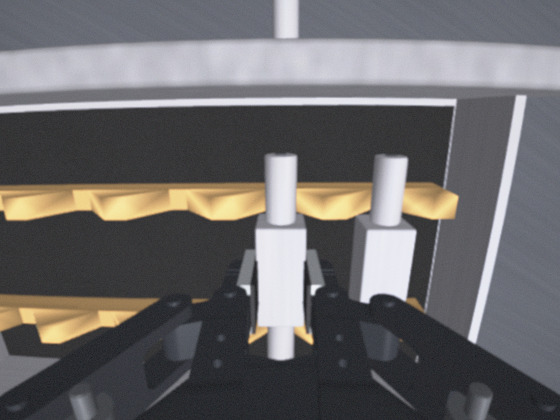

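Contact is only starting (the weight is easing), so I lower another 1.5 mm and release.

Call:
arm_command(increments=[[[0, 0, 0.05], 0], [[0, 0, 0.07], 0], [[0, 0, 0.07], 0]])

```text
time: 20.1
ee_pos: [0.4832, 0.2987, 0.1166]
tcp_rot: [179.2, 0.4, 118.8]
wrist_force: [-1.2, -1.2, 7.4]
opening: 0.0203
```

Call:
arm_command(increments=[[[0, 0, 0], 0], [[0, 0, 0], 0], [[0, 0, 0], 0], [[0, 0, 0], 0]], claw=0.28)

```text
time: 20.5
ee_pos: [0.4832, 0.2987, 0.1165]
tcp_rot: [179.2, 0.4, 118.8]
wrist_force: [0.7, 0.2, 0.1]
opening: 0.0307
```

Call:
arm_command(increments=[[[0, 0, -1], 0], [[0, 0, -2.5], 0], [[0, 0, -4], 0], [[0, 0, -5], 0], [[0, 0, -5], 0]])

```text
time: 21.0
ee_pos: [0.4822, 0.2993, 0.2455]
tcp_rot: [178.9, 0.4, 118.8]
wrist_force: [-0.1, 0.0, -0.2]
opening: 0.0306
```

```bash
python3 look.py; python3 plate.py; python3 go.py .4865 -.1497 .2 106.4 full
```

```text
w2100.png
sp px [349. 170.] rect [ 617.8 -174.8] [ 22.6 108.3] mean [ 618.7 -174.8] ang 165.9 n 191
sp px [310. 167.] rect [628.3 -57.2] [107.8  22.1] mean [628.2 -56.8] ang 51.8 n 189
sp px [342. 214.] rect [ 486.7 -150.6] [108.7  22.3] mean [ 486.2 -149.6] ang 16.5 n 196
t 21.1 p [0.4814 0.2989 0.2415] rpy [179.19   0.43 118.79] F [-0.2  0.4  0.3] op 0.0306 q1,q6 32.1 3.3
UNITS [-15.81  -8.49   1.66] roll 2.07 dist 450.5
```

View pics/last.png

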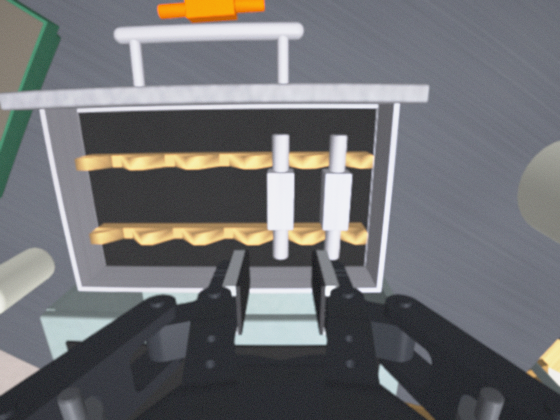

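Two spindles are seated. Next is the one at (0.4866, -0.150).

Call:
arm_command(increments=[[[-1.75, -0.9, 0], 0.4], [[-3.5, -1.9, 0], 0.8], [[-5.2, -2.8, 0], 1.2], [[-7, -3.7, 0], 1.6], [[-8.8, -4.7, 0], 2]], claw=0)

```text
time: 21.6
ee_pos: [0.4837, 0.0494, 0.2398]
tcp_rot: [179.2, 0.2, 106.7]
wrist_force: [0.4, -0.6, 0.7]
opening: 0.0427
```

```bash
python3 go.py .4866 -.15 .2 106.5 full
```

```text
t 21.6 p [0.4837 0.0494 0.2398] rpy [179.23   0.23 106.73] F [ 0.4 -0.6  0.7] op 0.0427 q1,q6 5.9 -10.8
UNITS [-7.67 -2.21  1.59] roll 0.04 dist 203.4
```

Call:
arm_command(increments=[[[-1.9, -0.5, 0], 0], [[-3.8, -1.1, 0.4], 0], [[-5.7, -1.6, 0.8], 0], [[-7.4, -2.2, 1.2], 0], [[-7.67, -2.21, 1.59], 0.04]])

```text
time: 22.1
ee_pos: [0.4853, -0.1541, 0.1977]
tcp_rot: [179.4, 0.2, 106.2]
wrist_force: [-0.7, 0.1, -0.6]
opening: 0.0428
```

```bash
python3 -c "import look
from h import *
print(proj(look.c,[.4866,-.15,.066]))"; python3 go.py .4866 -.15 .065 106.5 full
```

```text
w2210.png
[[285.08512346 204.45645368]]
t 22.15 p [ 0.4853 -0.1528  0.1961] rpy [1.7946e+02 1.0000e-01 1.0622e+02] F [ 0.1 -0.4 -2.4] op 0.0429 q1,q6 -17.6 -33.8
UNITS [0.1  0.03 5.24] roll -0.05 dist 131.1
```

View pics/last.png

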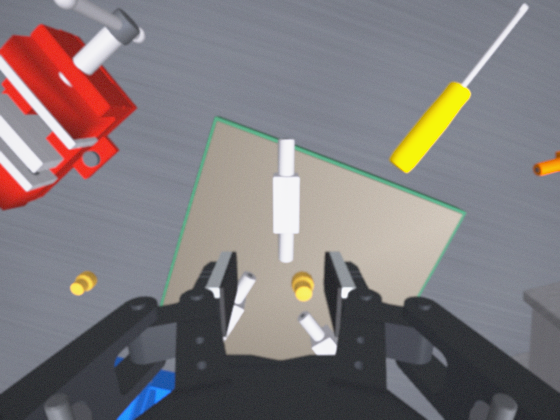

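Call:
arm_command(increments=[[[0.1, -0.04, 1.6], -0.05], [[0.1, -0.04, 3.2], -0.05], [[0.1, -0.04, 4.4], -0.05], [[0.1, -0.04, 5], -0.05], [[0.1, -0.04, 5.2], -0.05]])

```text
time: 22.65
ee_pos: [0.484, -0.1494, 0.0643]
tcp_rot: [179.6, -0.0, 106.6]
wrist_force: [0.1, -0.1, -0.4]
opening: 0.0427
```

```bash
python3 go.py .4862 -.15 .065 106.5 full
```

```text
t 22.65 p [ 0.484  -0.1494  0.0643] rpy [179.6   -0.   106.58] F [ 0.1 -0.1 -0.4] op 0.0427 q1,q6 -17.3 -33.9
UNITS [-0.05  0.08 -0.03] roll 0.01 dist 2.4
```

Call:
arm_command(increments=[[[-0.04, 0.04, 0], 0], [[-0.04, 0.04, 0], 0]])

```text
time: 22.85
ee_pos: [0.4861, -0.15, 0.0656]
tcp_rot: [179.5, 0.0, 106.6]
wrist_force: [-0.4, -0.3, -0.2]
opening: 0.0427
```

Call:
arm_command(increments=[[[0, 0, 0], 0], [[0, 0, 0], 0], [[0, 0, 0], 0], [[0, 0, 0], 0]], claw=1)

```text
time: 23.25
ee_pos: [0.487, -0.1502, 0.0674]
tcp_rot: [179.4, 0.1, 106.6]
wrist_force: [-0.7, 1.0, 7.0]
opening: 0.0201
```

Call:
arm_command(increments=[[[0, 0, -1], 0], [[0, 0, -3], 0], [[0, 0, -5], 0], [[0, 0, -7], 0], [[0, 0, -7.2], 0]])

```text
time: 23.75
ee_pos: [0.4865, -0.1509, 0.2545]
tcp_rot: [178.9, 0.4, 106.6]
wrist_force: [0.5, -0.3, -2.9]
opening: 0.02
```

```bash
python3 look.py; python3 notch.py 0 .245
```

```text
w2375.png
[0.5038 0.256 ]
t 23.8 p [ 0.4863 -0.1508  0.2519] rpy [179.04   0.34 106.6 ] F [-0.4 -0.5 -3.1] op 0.0202 q1,q6 -17.4 -34.0
UNITS [15.39  5.32  0.27] roll -2.05 dist 407.2
```

View pics/last.png

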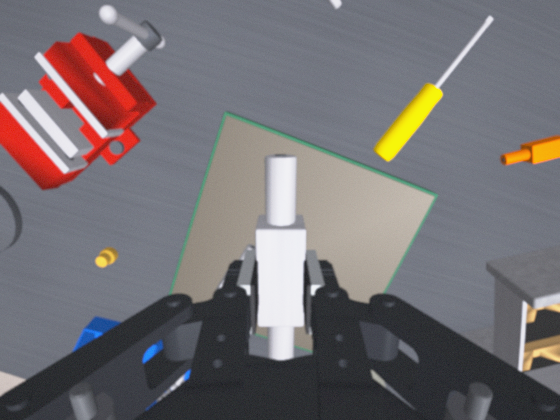

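Call:
arm_command(increments=[[[1.8, 0.6, 0], -0.4], [[3.6, 1.3, 0], -0.8], [[5.5, 1.9, 0], -1.2], [[7.3, 2.5, 0], -1.6], [[9.1, 3.2, 0], -2.05]])

```text
time: 24.3
ee_pos: [0.4971, 0.0918, 0.2502]
tcp_rot: [179.2, 0.5, 119.0]
wrist_force: [1.9, -0.7, -2.1]
opening: 0.0197
```

```bash
python3 notch.py 0 .24 2
```

```text
[0.5056 0.257 ]
t 24.3 p [0.4971 0.0918 0.2502] rpy [179.24   0.51 118.98] F [ 1.9 -0.7 -2.1] op 0.0197 q1,q6 10.6 -18.4
UNITS [5.62 3.49 0.41] roll 0.01 dist 165.7
```

Call:
arm_command(increments=[[[1.6, 1, 0], 0], [[3.2, 2, 0], 0], [[4.8, 3, 0.2], 0], [[5.62, 3.49, 0.4], 0], [[5.62, 3.49, 0.4], 0]])

```text
time: 24.8
ee_pos: [0.5046, 0.2597, 0.2367]
tcp_rot: [179.5, 0.5, 119.2]
wrist_force: [0.0, -0.5, -3.0]
opening: 0.0202
```

```bash
python3 notch.py 0 .117 2
```

```text
[0.5056 0.257 ]
t 24.8 p [0.5046 0.2597 0.2367] rpy [179.49   0.47 119.19] F [ 0.  -0.5 -3. ] op 0.0202 q1,q6 27.5 -1.7
UNITS [-0.08 -0.06  4.79] roll 0.05 dist 119.7
```

Call:
arm_command(increments=[[[-0.06, -0.03, 1.2], 0.05], [[-0.06, -0.03, 2.4], 0.05], [[-0.06, -0.03, 3.4], 0.05], [[-0.06, -0.03, 4.2], 0.05], [[-0.06, -0.03, 4.5], 0.05]])

```text
time: 25.3
ee_pos: [0.5046, 0.2562, 0.1207]
tcp_rot: [179.8, 0.5, 118.9]
wrist_force: [-0.2, -0.9, -2.6]
opening: 0.0196
```

```bash
python3 notch.py 0 .1165 2; python3 look.py
```

```text
[0.5056 0.257 ]
t 25.3 p [0.5046 0.2562 0.1207] rpy [179.76   0.47 118.85] F [-0.2 -0.9 -2.6] op 0.0196 q1,q6 27.1 -1.7
UNITS [0.01 0.05 0.17] roll -0.01 dist 4.4
w2530.png
```

View pics/last.png

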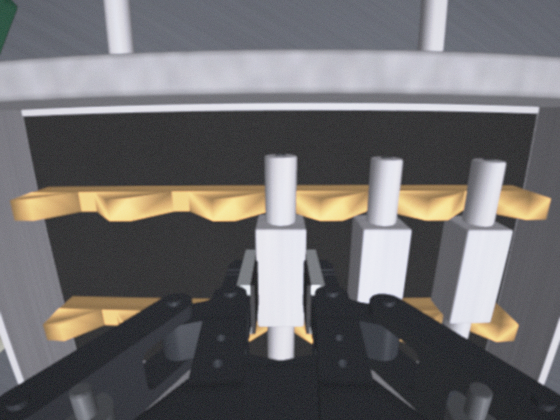

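Call:
arm_command(increments=[[[0.01, 0.04, 0.08], 0], [[0.01, 0.04, 0.16], 0], [[0.01, 0.04, 0.22], 0], [[0.01, 0.04, 0.22], 0]])

```text
time: 25.75
ee_pos: [0.5065, 0.2573, 0.1174]
tcp_rot: [179.6, 0.5, 118.8]
wrist_force: [0.2, -1.5, 4.0]
opening: 0.0201
```

Call:
arm_command(increments=[[[0, 0, 0], 0], [[0, 0, 0], 0], [[0, 0, 0], 0], [[0, 0, 0], 0]], claw=0.28)

```text
time: 26.15
ee_pos: [0.5065, 0.2573, 0.1174]
tcp_rot: [179.6, 0.5, 118.8]
wrist_force: [-0.5, 0.2, -0.1]
opening: 0.0303
```

Call:
arm_command(increments=[[[0, 0, -1], 0], [[0, 0, -2.5], 0], [[0, 0, -4], 0], [[0, 0, -5], 0], [[0, 0, -5], 0]])

```text
time: 26.65
ee_pos: [0.5061, 0.2584, 0.2464]
tcp_rot: [179.2, 0.5, 118.8]
wrist_force: [0.2, 0.1, -0.1]
opening: 0.0304
```

```bash
python3 look.py; python3 plate.py; python3 go.py .6285 -.057 .2 141.8 full
```

```text
w2665.png
sp px [349. 170.] rect [ 617.9 -174.8] [ 22.2 108.2] mean [ 618.4 -174.8] ang 166.2 n 183
sp px [310. 167.] rect [628.7 -57.5] [107.8  21.4] mean [628.  -56.9] ang 51.9 n 185
t 26.75 p [0.5053 0.258  0.2424] rpy [179.53   0.5  118.85] F [ 0.5  0.8 -0.3] op 0.0305 q1,q6 27.3 -1.6
UNITS [-13.4   -1.78   1.8 ] roll -3.82 dist 340.9
```

View pics/last.png

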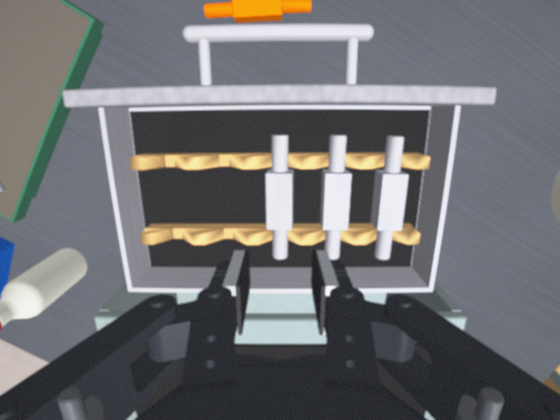

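Call:
arm_command(increments=[[[-1.9, -0.2, 0], -0.7], [[-3.8, -0.5, 0], -1.4], [[-5.7, -0.7, 0], -2.1], [[-7.6, -1, 0], -2.8], [[-9.4, -1.2, 0], -3.5]], claw=0)

```text
time: 27.25
ee_pos: [0.5923, 0.0356, 0.2425]
tcp_rot: [179.8, 0.5, 140.0]
wrist_force: [0.1, 0.4, 0.9]
opening: 0.0425
```

```bash
python3 go.py .6285 -.0573 .2 141.9 full
```

```text
t 27.25 p [0.5923 0.0356 0.2425] rpy [179.83   0.54 140.02] F [0.1 0.4 0.9] op 0.0425 q1,q6 3.6 -46.5
UNITS [-3.48 -1.92  1.73] roll -0.31 dist 108.4
```

Call:
arm_command(increments=[[[-1.5, -0.8, 0.4], -0.31], [[-3, -1.6, 1], -0.31], [[-3.48, -1.92, 1.73], -0.31], [[-3.48, -1.92, 1.73], -0.31]])

```text
time: 27.65
ee_pos: [0.6275, -0.0594, 0.1949]
tcp_rot: [-179.9, 0.2, 141.7]
wrist_force: [-0.5, 0.2, -0.6]
opening: 0.0428
```

```bash
python3 -c "import look
from h import *
print(proj(look.c,[.6285,-.0573,.066]))"; python3 go.py .6285 -.0573 .065 141.9 full
```

```text
w2765.png
[[281.55977378 207.02213044]]
t 27.7 p [ 0.6275 -0.058   0.197 ] rpy [180.     0.3  141.78] F [-0.1  0.5  1. ] op 0.0427 q1,q6 -5.2 -57.0
UNITS [0.01 0.05 5.28] roll -0.02 dist 132.0
```

View pics/last.png

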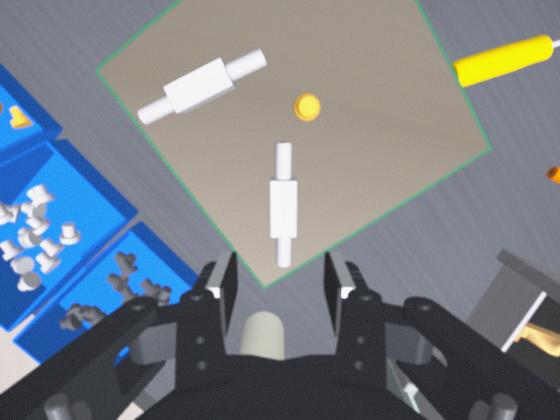

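Call:
arm_command(increments=[[[0.03, -0.02, 1.6], -0.02], [[0.03, -0.02, 3.2], -0.02], [[0.03, -0.02, 4.4], -0.02], [[0.03, -0.02, 5], -0.02], [[0.03, -0.02, 5.2], -0.02]])

```text
time: 28.2
ee_pos: [0.6264, -0.0573, 0.066]
tcp_rot: [-180.0, 0.2, 142.0]
wrist_force: [0.0, 0.0, -0.2]
opening: 0.0426
```

```bash
python3 go.py .628 -.0575 .065 141.9 full
```

```text
t 28.2 p [ 0.6264 -0.0573  0.066 ] rpy [-179.95    0.2   141.96] F [ 0.   0.  -0.2] op 0.0426 q1,q6 -5.2 -57.1
UNITS [-0.06  0.03  0.04] roll 0.01 dist 1.9
```

Call:
arm_command(increments=[[[-0.04, 0, 0.04], 0], [[-0.04, 0, 0.04], 0]])

```text
time: 28.4
ee_pos: [0.628, -0.0577, 0.0667]
tcp_rot: [180.0, 0.3, 142.0]
wrist_force: [0.4, -0.5, 0.6]
opening: 0.0428
```

Call:
arm_command(increments=[[[0, 0, 0], 0], [[0, 0, 0], 0], [[0, 0, 0], 0], [[0, 0, 0], 0]], claw=1)

```text
time: 28.8
ee_pos: [0.629, -0.0576, 0.0688]
tcp_rot: [179.9, 0.4, 142.0]
wrist_force: [-0.8, 1.4, 7.9]
opening: 0.0199
```

Call:
arm_command(increments=[[[0, 0, -1], 0], [[0, 0, -3], 0], [[0, 0, -5], 0], [[0, 0, -7], 0], [[0, 0, -7.2], 0]])

```text
time: 29.3
ee_pos: [0.629, -0.0573, 0.2569]
tcp_rot: [179.5, 1.0, 142.0]
wrist_force: [0.0, 0.6, -2.8]
opening: 0.0197
```

```bash
python3 look.py; python3 notch.py -48 .245 2
```

```text
w2930.png
[0.5287 0.2149]
t 29.35 p [ 0.6288 -0.0573  0.2541] rpy [179.63   0.81 141.98] F [-0.6  0.2 -2.3] op 0.0196 q1,q6 -5.1 -57.1
UNITS [9.87 6.11 0.26] roll 3.85 dist 290.2
```

View pics/last.png

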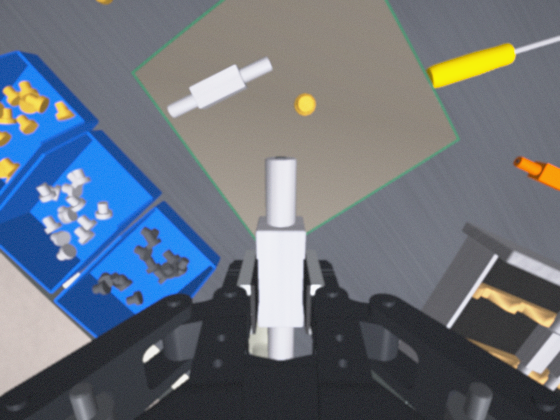

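Call:
arm_command(increments=[[[1.7, 1, 0], 0.7], [[3.4, 2.1, 0], 1.4], [[5, 3.1, 0], 2.1], [[6.7, 4.2, 0], 2.8], [[8.3, 5.2, 0], 3.5]])

```text
time: 29.85
ee_pos: [0.5442, 0.1745, 0.2502]
tcp_rot: [179.5, 0.6, 120.8]
wrist_force: [0.9, 1.1, -1.9]
opening: 0.0198
```

```bash
python3 notch.py -48 .24 1.5
```

```text
[0.5283 0.2147]
t 29.85 p [0.5442 0.1745 0.2502] rpy [179.47   0.6  120.79] F [ 0.9  1.1 -1.9] op 0.0198 q1,q6 18.0 -12.8
UNITS [1.71 0.28 0.39] roll 0.31 dist 44.4
```

Call:
arm_command(increments=[[[0.9, 0.15, 0.2], 0.31], [[1.71, 0.28, 0.4], 0.31], [[1.71, 0.28, 0.4], 0.31], [[1.71, 0.28, 0.4], 0.31]])

```text
time: 30.25
ee_pos: [0.528, 0.2148, 0.2386]
tcp_rot: [179.6, 0.6, 119.0]
wrist_force: [-0.4, 0.0, -2.3]
opening: 0.02
```

```bash
python3 notch.py -48 .118 1.5
```

```text
[0.5283 0.2147]
t 30.25 p [0.528  0.2148 0.2386] rpy [179.56   0.58 118.99] F [-0.4  0.  -2.3] op 0.02 q1,q6 22.4 -6.6
UNITS [ 0.04 -0.03  4.82] roll 0.01 dist 120.6
```

Call:
arm_command(increments=[[[0.02, 0, 1.2], 0], [[0.02, 0, 2.4], 0], [[0.02, 0, 3.4], 0], [[0.02, 0, 4.2], 0], [[0.02, 0, 4.6], 0]])

```text
time: 30.75
ee_pos: [0.5287, 0.2131, 0.1212]
tcp_rot: [179.7, 0.6, 118.9]
wrist_force: [0.2, 0.4, -2.7]
opening: 0.0199
```

```bash
python3 notch.py -48 .118 1.5; python3 look.py
```

```text
[0.5283 0.2147]
t 30.75 p [0.5287 0.2131 0.1212] rpy [179.74   0.57 118.91] F [ 0.2  0.4 -2.7] op 0.0199 q1,q6 22.2 -6.7
UNITS [0.07 0.02 0.13] roll 0.0 dist 3.6
w3075.png
```

View pics/last.png

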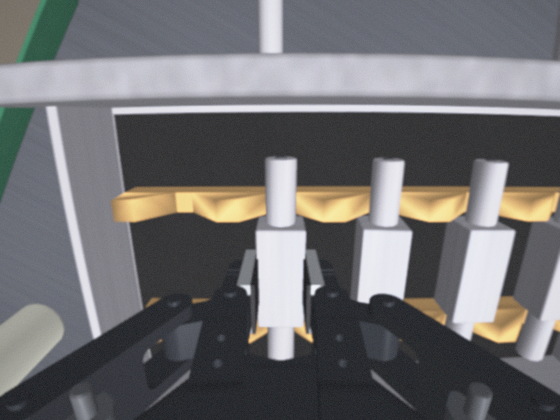

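Call:
arm_command(increments=[[[0.05, 0.02, 0.08], 0], [[0.05, 0.02, 0.16], 0], [[0.05, 0.02, 0.2], 0], [[0.05, 0.02, 0.2], 0]])

```text
time: 31.2
ee_pos: [0.5298, 0.2146, 0.1186]
tcp_rot: [179.5, 0.6, 118.9]
wrist_force: [-0.4, -1.9, 7.1]
opening: 0.0199
```

```bash
python3 notch.py -48 .118 1.5
```

```text
[0.5283 0.2147]
t 31.2 p [0.5298 0.2146 0.1186] rpy [179.51   0.63 118.89] F [-0.4 -1.9  7.1] op 0.0199 q1,q6 22.3 -6.6
UNITS [ 0.03 -0.05  0.02] roll -0.0 dist 1.6
```

Call:
arm_command(increments=[[[0, 0, 0], 0], [[0, 0, 0], 0], [[0, 0, 0], 0], [[0, 0, 0], 0]], claw=0.28)

```text
time: 31.6
ee_pos: [0.5299, 0.2146, 0.1187]
tcp_rot: [179.5, 0.6, 118.9]
wrist_force: [-0.2, -0.4, -0.1]
opening: 0.0306
```

Call:
arm_command(increments=[[[0, 0, -1], 0], [[0, 0, -2.5], 0], [[0, 0, -4], 0], [[0, 0, -5], 0], [[0, 0, -5], 0]])

```text
time: 32.1
ee_pos: [0.5292, 0.2157, 0.2477]
tcp_rot: [179.2, 0.7, 118.9]
wrist_force: [-0.1, 0.2, 0.7]
opening: 0.0308
```

```bash
python3 look.py; python3 plate.py; python3 go.py .6179 -.1748 .2 76 full
```

```text
w3210.png
sp px [349. 170.] rect [ 617.7 -175.4] [ 21.1 108.2] mean [ 618.3 -174.9] ang 166.1 n 181
t 32.2 p [0.5285 0.2154 0.2437] rpy [179.48   0.63 118.89] F [ 0.1  0.7 -0.1] op 0.031 q1,q6 22.4 -6.4
UNITS [-15.37  -4.43   1.88] roll 7.15 dist 402.7
```

View pics/last.png

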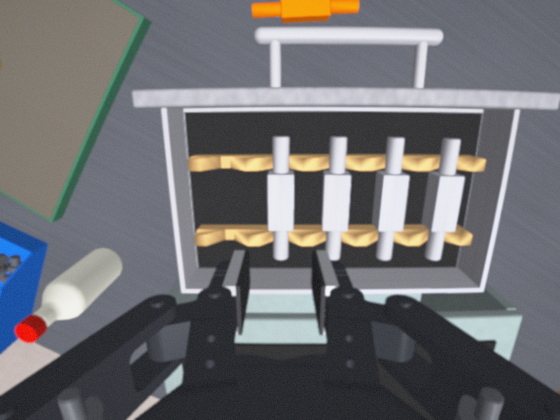

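Call:
arm_command(increments=[[[-1.9, -0.5, 0], 1.4], [[-3.8, -1.1, 0], 2.8], [[-5.7, -1.6, 0], 4.2], [[-7.6, -2.2, 0], 5.6], [[-9.4, -2.7, 0], 7]], claw=0)

```text
time: 32.7
ee_pos: [0.5825, -0.025, 0.244]
tcp_rot: [179.3, 0.1, 76.5]
wrist_force: [0.8, 1.2, -0.5]
opening: 0.0427
```

```bash
python3 go.py .618 -.175 .2 76 full
```

```text
t 32.7 p [ 0.5825 -0.025   0.244 ] rpy [1.7932e+02 1.4000e-01 7.6540e+01] F [ 0.8  1.2 -0.5] op 0.0427 q1,q6 -2.3 11.1
UNITS [-5.5   2.76  1.81] roll 0.09 dist 160.3
```

Call:
arm_command(increments=[[[-1.7, 0.85, 0.4], 0.09], [[-3.4, 1.7, 0.9], 0.09], [[-5, 2.5, 1.4], 0.09], [[-5.5, 2.76, 1.81], 0.09], [[-5.5, 2.76, 1.81], 0.09]])

```text
time: 33.2
ee_pos: [0.6171, -0.1767, 0.1959]
tcp_rot: [179.6, 0.1, 75.8]
wrist_force: [-0.4, 0.7, -0.9]
opening: 0.0428
```

```bash
python3 -c "import look
from h import *
print(proj(look.c,[.618,-.175,.066]))"; python3 go.py .618 -.175 .065 76 full
```

```text
w3320.png
[[283.09504996 203.33463235]]
t 33.25 p [ 0.6172 -0.1753  0.1975] rpy [1.7954e+02 1.1000e-01 7.5920e+01] F [0.  0.  0.4] op 0.0427 q1,q6 -15.8 -1.7
UNITS [ 0.03 -0.02  5.3 ] roll -0.01 dist 132.5
```

View pics/last.png

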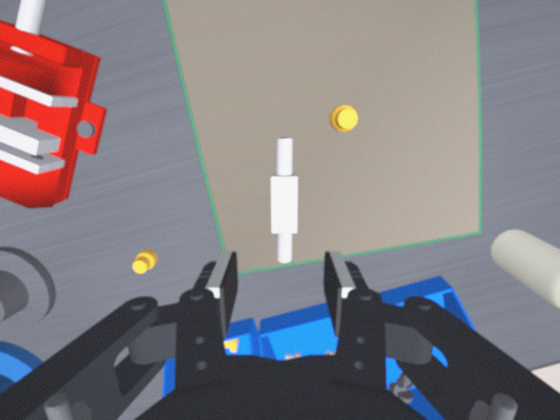

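Call:
arm_command(increments=[[[0.03, -0.03, 1.6], 0], [[0.03, -0.03, 3.2], 0], [[0.03, -0.03, 4.4], 0], [[0.03, -0.03, 5], 0], [[0.03, -0.03, 5.2], 0]])

```text
time: 33.75
ee_pos: [0.6171, -0.1734, 0.0665]
tcp_rot: [179.7, 0.1, 76.0]
wrist_force: [-0.1, -0.2, 1.2]
opening: 0.0422
```

```bash
python3 go.py .6175 -.175 .065 76 full
```

```text
t 33.75 p [ 0.6171 -0.1734  0.0665] rpy [1.7965e+02 1.0000e-01 7.6010e+01] F [-0.1 -0.2  1.2] op 0.0422 q1,q6 -15.7 -1.7
UNITS [-0.06  0.03  0.06] roll 0.0 dist 2.2
```

Call:
arm_command(increments=[[[-0.05, 0, 0.05], 0], [[-0.05, 0, 0.05], 0]])

```text
time: 33.95
ee_pos: [0.6175, -0.1744, 0.0669]
tcp_rot: [179.5, 0.1, 76.0]
wrist_force: [0.5, 0.8, 0.6]
opening: 0.0425
```

Call:
arm_command(increments=[[[0, 0, 0], 0], [[0, 0, 0], 0], [[0, 0, 0], 0], [[0, 0, 0], 0]], claw=1)

```text
time: 34.35
ee_pos: [0.6184, -0.1747, 0.069]
tcp_rot: [179.4, 0.1, 76.0]
wrist_force: [-1.6, 0.4, 7.6]
opening: 0.02
```

Call:
arm_command(increments=[[[0, 0, -1], 0], [[0, 0, -3], 0], [[0, 0, -5], 0], [[0, 0, -7], 0], [[0, 0, -7.2], 0]])

```text
time: 34.85
ee_pos: [0.6178, -0.1743, 0.2571]
tcp_rot: [178.8, 0.1, 76.0]
wrist_force: [0.7, 0.6, -2.4]
opening: 0.02
```

```bash
python3 look.py; python3 notch.py -96 .245 2
```

```text
w3485.png
[0.5519 0.1729]
t 34.9 p [ 0.6176 -0.1743  0.2542] rpy [1.7892e+02 1.1000e-01 7.6020e+01] F [-0.1  0.2 -2.5] op 0.0203 q1,q6 -15.7 -1.7
UNITS [12.84 -5.91  0.23] roll -7.15 dist 353.5
```

View pics/last.png

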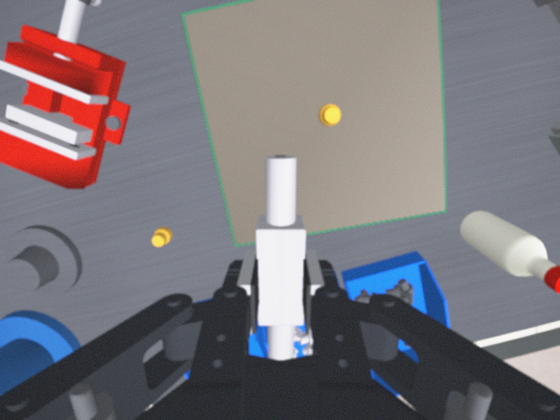

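Call:
arm_command(increments=[[[1.8, -0.8, 0], -1.4], [[3.6, -1.6, 0], -2.8], [[5.4, -2.5, 0], -4.2], [[7.2, -3.3, 0], -5.6], [[9, -4.1, 0], -7]])

```text
time: 35.4
ee_pos: [0.5715, 0.0705, 0.2501]
tcp_rot: [179.4, 0.8, 118.3]
wrist_force: [0.7, 0.1, -3.6]
opening: 0.0198
```

```bash
python3 notch.py -96 .24 2
```

```text
[0.5519 0.1729]
t 35.4 p [0.5715 0.0705 0.2501] rpy [179.39   0.76 118.33] F [ 0.7  0.1 -3.6] op 0.0198 q1,q6 7.3 -21.1
UNITS [3.98 1.25 0.36] roll -0.09 dist 104.8
```

Call:
arm_command(increments=[[[1.3, 0.4, 0.1], -0.09], [[2.6, 0.8, 0.2], -0.09], [[3.8, 1.2, 0.36], -0.09], [[3.98, 1.25, 0.36], -0.09], [[3.98, 1.25, 0.36], -0.09]])

```text
time: 35.9
ee_pos: [0.5513, 0.1734, 0.2385]
tcp_rot: [179.5, 0.7, 119.0]
wrist_force: [-0.1, -0.1, -3.2]
opening: 0.0199
```

```bash
python3 notch.py -96 .118 2
```

```text
[0.5519 0.1729]
t 35.9 p [0.5513 0.1734 0.2385] rpy [179.53   0.75 118.98] F [-0.1 -0.1 -3.2] op 0.0199 q1,q6 17.8 -11.2
UNITS [ 0.03 -0.03  4.82] roll 0.01 dist 120.5
```

Call:
arm_command(increments=[[[0.04, 0, 1.2], 0], [[0.04, 0, 2.4], 0], [[0.04, 0, 3.4], 0], [[0.04, 0, 4.2], 0], [[0.04, 0, 4.6], 0]])

```text
time: 36.4
ee_pos: [0.5517, 0.1719, 0.121]
tcp_rot: [179.7, 0.7, 118.9]
wrist_force: [-1.3, 0.3, -2.4]
opening: 0.0201
```

```bash
python3 notch.py -96 .118 2; python3 look.py
```

```text
[0.5519 0.1729]
t 36.4 p [0.5517 0.1719 0.121 ] rpy [179.71   0.72 118.89] F [-1.3  0.3 -2.4] op 0.0201 q1,q6 17.6 -11.3
UNITS [0.03 0.03 0.12] roll -0.0 dist 3.2
w3640.png
```

View pics/last.png

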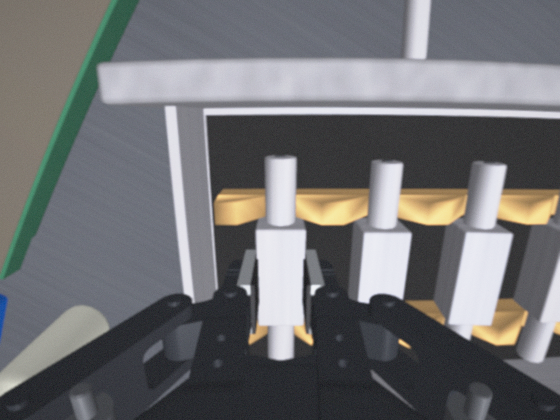

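Call:
arm_command(increments=[[[0.02, 0.02, 0.08], 0], [[0.02, 0.02, 0.14], 0], [[0.02, 0.02, 0.19], 0], [[0.02, 0.02, 0.19], 0]])

```text
time: 36.85
ee_pos: [0.5533, 0.1727, 0.1188]
tcp_rot: [179.5, 0.8, 118.9]
wrist_force: [-1.3, -0.4, 7.8]
opening: 0.0198
```

```bash
python3 notch.py -96 .118 2
```

```text
[0.5519 0.1729]
t 36.85 p [0.5533 0.1727 0.1188] rpy [179.47   0.78 118.88] F [-1.3 -0.4  7.8] op 0.0198 q1,q6 17.6 -11.2
UNITS [ 0.03 -0.04  0.03] roll -0.0 dist 1.6
```

Call:
arm_command(increments=[[[0, 0, 0], 0], [[0, 0, 0], 0], [[0, 0, 0], 0], [[0, 0, 0], 0]], claw=0.28)

```text
time: 37.25
ee_pos: [0.5533, 0.1726, 0.1189]
tcp_rot: [179.5, 0.8, 118.9]
wrist_force: [-0.9, 0.4, -0.4]
opening: 0.0305
```

Call:
arm_command(increments=[[[0, 0, -1], 0], [[0, 0, -2.5], 0], [[0, 0, -4], 0], [[0, 0, -5], 0], [[0, 0, -5], 0]])

```text
time: 37.75
ee_pos: [0.5524, 0.1739, 0.2479]
tcp_rot: [179.1, 0.8, 118.9]
wrist_force: [0.6, -0.6, 0.1]
opening: 0.0306
```

```bash
python3 look.py; python3 notch.py 0 .25
```

```text
w3775.png
[0.5038 0.256 ]
t 37.8 p [0.5521 0.1738 0.2455] rpy [179.3    0.81 118.88] F [-0.5 -1.  -0.9] op 0.0308 q1,q6 17.8 -11.1
UNITS [ 3.81 -0.1  -0.24] roll -0.0 dist 95.4
```

View pics/last.png

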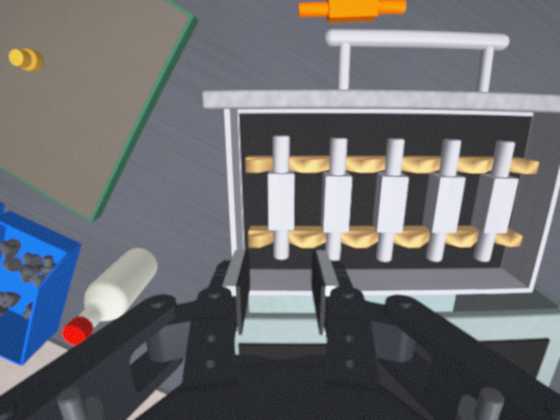

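All five lie in the rack. I'll check heights, centres and angles from this view.

Run:
```python
from h import *
from notch import rk,ex,ey
np.set_printoptions(precision=1,suppress=True)
c=dict(np.load('c_w.npz')); P=cloud(c); f=c['frame']; hsv=cv2.cvtColor(f,cv2.COLOR_RGB2HSV)
m=np.zeros(f.shape[:2],np.uint8); m[128:268,262:520]=((hsv[...,1]<50)&(hsv[...,2]>120))[128:268,262:520]
n,l,st,ce=cv2.connectedComponentsWithStats(m)
for i in range(1,n):
    if st[i,4]<800: continue
    q=l==i; X=P[q]; X=X[~np.isnan(X).any(1)]; X=X[X[:,2]>.105]
    d=(X[:,:2]-rk)*1000; a=np.c_[d@ex,d@ey]
    w,V=np.linalg.eigh(np.cov(a.T)); v=V[:,1]
    px=np.argwhere(q)[:,::-1].astype(float); Y=(onplane(c,px,.118)[:,:2]-rk)*1000; b=np.c_[Y@ex,Y@ey]
    print('n',st[i,4],'x range',a[:,0].min(),a[:,0].max(),'plane-x',b[:,0].min(),b[:,0].max(),'y mean',a[:,1].mean(),'ang',np.degrees(np.arctan2(v[1],v[0])),'top z',np.percentile(X[:,2]*1000,[50,90]))
    for s in (-1,1):
        k=(a[:,0]*s>30)&(a[:,0]*s<50)
        print('   journal top z',s,np.median(X[k,2])*1000 if k.sum() else None,k.sum())
```

```text
n 2636 x range -52.211854818963545 58.15985456566747 plane-x -53.13871649801075 56.98989027396653 y mean -96.93715259066852 ang -179.97730492836325 top z [120.5 121.9]
   journal top z -1 115.90732975130724 409
   journal top z 1 116.16910636317901 300
n 2775 x range -50.451539777499356 58.955847661928125 plane-x -50.88488324727504 64.9448618811277 y mean -51.329627271573536 ang -178.48012232382007 top z [120.7 122.3]
   journal top z -1 115.98736972697768 378
   journal top z 1 116.20389944813184 274
n 2621 x range -50.067695972751565 59.679414971455756 plane-x -50.468648265053645 59.897943327417 y mean -2.5853626006204102 ang 179.91839901353597 top z [120.3 122.1]
   journal top z -1 116.08666284955538 378
   journal top z 1 116.3718479142114 274
n 2527 x range -50.04234349061973 59.95151546674908 plane-x -50.323409993480794 59.14940519337779 y mean 45.83834174563967 ang -179.9772257400531 top z [120.5 122. ]
   journal top z -1 116.09541956921565 375
   journal top z 1 116.42300812107729 274
n 2409 x range -49.58142552658773 60.23072798458136 plane-x -50.39874272265174 59.59948749437472 y mean 93.24716961222177 ang 179.49522306929535 top z [120.5 122. ]
   journal top z -1 116.19014851205145 347
   journal top z 1 116.1529457234608 278
```

```bash
python3 go.py .3937 .1944 .25 28.9 full
```

```text
t 37.8 p [0.5521 0.1738 0.2455] rpy [179.3    0.81 118.88] F [-0.5 -1.  -0.9] op 0.0308 q1,q6 17.8 -11.1
UNITS [ 3.78 -5.15 -0.3 ] roll 15.0 dist 159.8
```

Call:
arm_command(increments=[[[0.8, -1, -0.2], 1.4], [[1.6, -2, -0.3], 2.8], [[2.4, -3, -0.3], 4.2], [[3, -4, -0.3], 5.6], [[3.78, -5.15, -0.3], 7]])

```text
time: 38.3
ee_pos: [0.3923, 0.1942, 0.2484]
tcp_rot: [179.0, 0.2, 76.5]
wrist_force: [-0.4, 0.4, 0.3]
opening: 0.0309
```

```bash
python3 go.py .3937 .1944 .25 28.9 full
```

```text
t 38.3 p [0.3923 0.1942 0.2484] rpy [179.03   0.21  76.52] F [-0.4  0.4  0.3] op 0.0309 q1,q6 26.8 40.3
UNITS [ 0.02  0.05 -0.06] roll 7.94 dist 2.2
```

Call:
arm_command(increments=[[[0, 0, 0], 1.4], [[0, 0, 0], 2.8], [[0, 0, 0], 4.2], [[0, 0, 0], 5.6], [[0, 0, 0], 7]])

```text
time: 38.8
ee_pos: [0.3919, 0.194, 0.2469]
tcp_rot: [179.2, -0.4, 34.2]
wrist_force: [0.4, 0.4, 0.3]
opening: 0.031
```

```bash
python3 go.py .3937 .1944 .25 28.9 full
```

```text
t 38.8 p [0.3919 0.194  0.2469] rpy [179.15  -0.38  34.18] F [0.4 0.4 0.3] op 0.031 q1,q6 26.8 82.6
UNITS [ 0.07  0.03 -0.12] roll 0.88 dist 3.6
```

Call:
arm_command(increments=[[[0.07, 0.03, 0], 0.88], [[0.07, 0.03, 0], 0.88], [[0.07, 0.03, 0], 0.88]])

```text
time: 39.1
ee_pos: [0.3935, 0.1942, 0.246]
tcp_rot: [179.2, -0.4, 29.1]
wrist_force: [-0.1, -0.5, -0.9]
opening: 0.0309
```

```bash
python3 go.py .3937 .1944 .141 28.9 full; python3 look.py
```

```text
t 39.1 p [0.3935 0.1942 0.246 ] rpy [179.19  -0.37  29.07] F [-0.1 -0.5 -0.9] op 0.0309 q1,q6 26.8 87.7
UNITS [-0.02 -0.06  4.2 ] roll 0.03 dist 105.0
w3910.png
```

View pics/last.png

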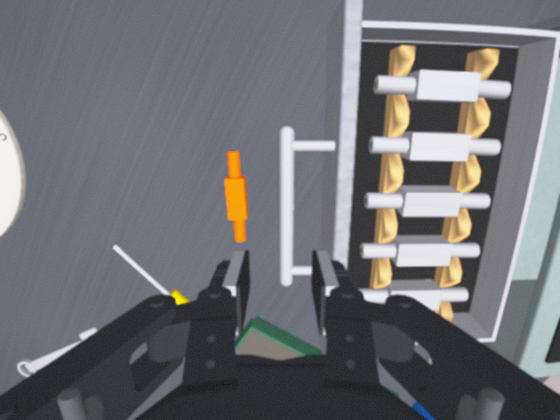

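Call:
arm_command(increments=[[[0.12, 0, 1.4], 0], [[0.12, 0, 2.8], 0], [[0.12, 0, 3.8], 0], [[0.12, 0, 4.2], 0], [[0.12, 0, 4.2], 0]])

```text
time: 39.65
ee_pos: [0.397, 0.1945, 0.1403]
tcp_rot: [179.2, -0.3, 29.1]
wrist_force: [0.0, 0.6, 0.4]
opening: 0.0308
```

Call:
arm_command(increments=[[[0, 0, 0], 0], [[0, 0, 0], 0], [[0, 0, 0], 0], [[0, 0, 0], 0], [[0, 0, 0], 0]], claw=1, force=60)

```text
time: 40.15
ee_pos: [0.3976, 0.1948, 0.1419]
tcp_rot: [179.2, -0.4, 29.1]
wrist_force: [-0.4, 0.2, 7.1]
opening: 0.0088
```

Call:
arm_command(increments=[[[0.2, 0, 0], 0], [[0.6, 0, 0], 0], [[1.2, 0, 0], 0], [[1.8, 0, 0], 0], [[2.4, 0, 0], 0]])

```text
time: 40.65
ee_pos: [0.4505, 0.2243, 0.142]
tcp_rot: [179.2, -0.4, 29.1]
wrist_force: [-2.8, -1.5, -0.9]
opening: 0.0084
```

```bash
python3 go.py .538 .2737 .144 28.9 full
```

```text
t 40.65 p [0.4505 0.2243 0.142 ] rpy [179.19  -0.36  29.14] F [-2.8 -1.5 -0.9] op 0.0084 q1,q6 26.9 87.8
UNITS [ 4.02 -0.02 -0.06] roll 0.04 dist 100.5
```

Call:
arm_command(increments=[[[0.6, 0, 0], 0], [[1.2, 0, 0], 0], [[1.8, 0, 0], 0], [[2.4, 0, 0], 0], [[2.9, 0, 0], 0]])

```text
time: 41.15
ee_pos: [0.5147, 0.2601, 0.142]
tcp_rot: [179.2, -0.3, 29.1]
wrist_force: [-3.8, -1.3, -1.0]
opening: 0.0086
```

```bash
python3 go.py .542 .2746 .142 28.9 full
```

```text
t 41.15 p [0.5147 0.2601 0.142 ] rpy [179.2   -0.32  29.14] F [-3.8 -1.3 -1. ] op 0.0086 q1,q6 27.2 88.0
UNITS [1.24 0.03 0.01] roll 0.04 dist 30.9
```

Call:
arm_command(increments=[[[0.4, 0, 0], 0], [[0.8, 0, 0], 0], [[1.1, 0, 0], 0], [[1.25, 0, 0], 0], [[1.3, 0, 0], 0]])

```text
time: 41.65
ee_pos: [0.5371, 0.2726, 0.1419]
tcp_rot: [179.2, 0.6, 29.1]
wrist_force: [-41.7, -21.8, 19.1]
opening: 0.0081
```

```bash
python3 go.py .542 .2746 .142 28.9 full
```

```text
t 41.65 p [0.5371 0.2726 0.1419] rpy [179.2    0.57  29.13] F [-41.7 -21.8  19.1] op 0.0081 q1,q6 27.3 88.1
UNITS [ 0.21  0.03 -0.01] roll 0.04 dist 5.3
```

Call:
arm_command(increments=[[[-0.02, 0, 0], 0], [[-0.02, 0, 0], 0]])

```text
time: 41.85
ee_pos: [0.5366, 0.2723, 0.142]
tcp_rot: [179.2, 0.6, 29.1]
wrist_force: [-1.9, -0.5, -0.2]
opening: 0.0084
```

Call:
arm_command(increments=[[[0, 0, 0], 0], [[0, 0, 0], 0], [[0, 0, 0], 0], [[0, 0, 0], 0]], claw=0.25)

```text
time: 42.25
ee_pos: [0.5368, 0.2725, 0.1421]
tcp_rot: [179.2, 0.6, 29.1]
wrist_force: [-0.8, -0.3, 0.2]
opening: 0.0321
```

Call:
arm_command(increments=[[[0, 0, -1], 0], [[0, 0, -2.5], 0], [[0, 0, -4], 0], [[0, 0, -5], 0], [[0, 0, -5], 0]])

```text
time: 42.75
ee_pos: [0.538, 0.2751, 0.2714]
tcp_rot: [179.2, 0.2, 29.1]
wrist_force: [0.5, 0.3, 0.3]
opening: 0.032
```

```bash
python3 look.py; python3 go.py .3842 -.3197 .25 -35.3 full
```

```text
w4275.png
t 42.8 p [0.5377 0.275  0.269 ] rpy [179.19   0.34  29.14] F [-0.5  0.3 -0.9] op 0.0318 q1,q6 27.5 88.3
UNITS [-16.94  17.77   1.11] roll 10.74 dist 614.5
```

View pics/last.png

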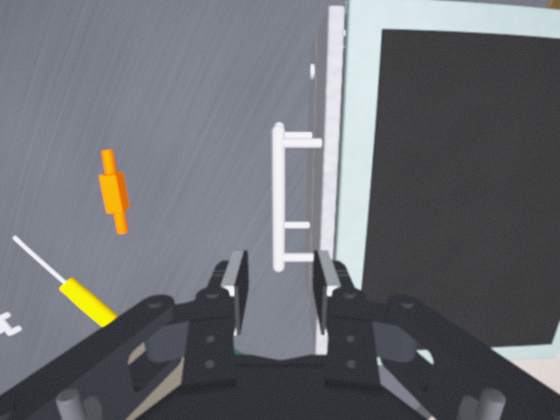

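The drawer is shut: its front lies against the cabinet, as in the first view. Now the vise.

Call:
arm_command(increments=[[[-1.3, 1.3, 0], 0.9], [[-2.6, 2.7, 0], 1.8], [[-4, 4, 0], 2.7], [[-5.3, 5.3, 0], 3.6], [[-6.6, 6.7, 0], 4.5]])

```text
time: 43.3
ee_pos: [0.474, 0.0469, 0.271]
tcp_rot: [179.1, 0.0, 2.0]
wrist_force: [1.1, -0.5, -0.1]
opening: 0.0319
```

```bash
python3 go.py .3842 -.3197 .25 -35.3 full
```

```text
t 43.3 p [0.474  0.0469 0.271 ] rpy [179.12   0.     1.95] F [ 1.1 -0.5 -0.1] op 0.0319 q1,q6 6.2 94.2
UNITS [-4.09 14.52  1.06] roll 6.21 dist 378.0
```

Call:
arm_command(increments=[[[-0.5, 1.9, 0], 1], [[-1, 3.8, 0], 2], [[-1.5, 5.7, 0], 3], [[-2, 7.6, 0], 4], [[-2.5, 9.4, 0], 5]])

```text
time: 43.8
ee_pos: [0.4185, -0.1919, 0.2735]
tcp_rot: [179.2, -0.4, -28.3]
wrist_force: [1.9, 0.5, -0.6]
opening: 0.0323
```

```bash
python3 go.py .3842 -.3197 .2 -35.3 full
```

```text
t 43.8 p [ 0.4185 -0.1919  0.2735] rpy [179.24  -0.39 -28.3 ] F [ 1.9  0.5 -0.6] op 0.0323 q1,q6 -24.2 94.1
UNITS [1.2  5.11 3.02] roll 1.17 dist 151.4
```

Call:
arm_command(increments=[[[0.4, 1.6, 0.6], 0.6], [[0.8, 3.2, 1.2], 1.17], [[1.2, 4.8, 2], 1.17], [[1.2, 5.11, 3.02], 1.17], [[1.2, 5.11, 3.02], 1.17]])

```text
time: 44.3
ee_pos: [0.3822, -0.3199, 0.1953]
tcp_rot: [179.3, -0.1, -35.5]
wrist_force: [0.6, 0.8, -1.0]
opening: 0.0322
```

```bash
python3 go.py .3842 -.3197 .0925 -35.3 full; python3 -c "
import look
from h import *
print(proj(look.c,[.3837,-.3205,.121]))"
```

```text
t 44.3 p [ 0.3822 -0.3199  0.1953] rpy [ 1.7931e+02 -9.0000e-02 -3.5480e+01] F [ 0.6  0.8 -1. ] op 0.0322 q1,q6 -39.6 85.9
UNITS [ 0.05 -0.1   4.11] roll -0.03 dist 102.9
w4430.png
[[282.26835153 223.18630595]]
```

View pics/last.png

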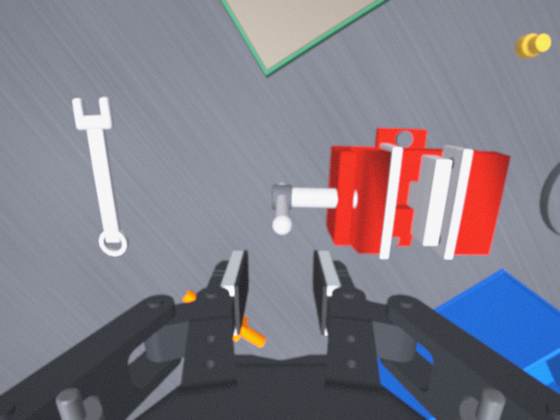

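Call:
arm_command(increments=[[[0.03, -0.04, 1.4], 0], [[0.03, -0.04, 2.8], 0], [[0.03, -0.04, 3.8], 0], [[0.03, -0.04, 4.1], 0], [[0.03, -0.04, 4.1], 0]])

```text
time: 44.85
ee_pos: [0.3842, -0.3193, 0.0956]
tcp_rot: [179.3, -0.2, -35.3]
wrist_force: [-0.0, 0.4, 0.5]
opening: 0.0317
```

Call:
arm_command(increments=[[[0, 0, 0], 0], [[0, 0, 0], 0], [[0, 0, 0], 0], [[0, 0, 0], 0], [[0, 0, 0], 0]], claw=1, force=60)

```text
time: 45.35
ee_pos: [0.3851, -0.3194, 0.0976]
tcp_rot: [179.4, -0.4, -35.3]
wrist_force: [0.6, 5.0, 8.2]
opening: 0.0104
```

Call:
arm_command(increments=[[[0.3, 0, 0], 0], [[0.6, 0, 0], 0], [[0.9, 0, 0], 0], [[1.2, 0, 0], 0], [[1.4, 0, 0], 0]])

```text
time: 45.85
ee_pos: [0.4126, -0.3398, 0.0978]
tcp_rot: [179.3, -0.2, -35.4]
wrist_force: [-6.3, -0.2, -2.6]
opening: 0.0106
```

```bash
python3 go.py .4127 -.3413 .0925 -35.3 full
```

```text
t 45.85 p [ 0.4126 -0.3398  0.0978] rpy [179.28  -0.2  -35.35] F [-6.3 -0.2 -2.6] op 0.0106 q1,q6 -39.1 86.2
UNITS [0.04 0.05 0.21] roll -0.01 dist 5.5
```

Call:
arm_command(increments=[[[0.06, 0, 0], 0], [[0.12, 0, 0], 0], [[0.15, 0, 0], 0], [[0.15, 0, 0], 0]])

```text
time: 46.25
ee_pos: [0.4127, -0.3399, 0.0977]
tcp_rot: [179.3, 0.2, -35.4]
wrist_force: [-16.8, 11.3, 5.5]
opening: 0.0106
```

```bash
python3 go.py .4127 -.3413 .0925 -35.3 full
```

```text
t 46.25 p [ 0.4127 -0.3399  0.0977] rpy [179.28   0.24 -35.38] F [-16.8  11.3   5.5] op 0.0106 q1,q6 -39.1 86.3
UNITS [0.03 0.04 0.21] roll -0.01 dist 5.4
```

At the stop (20 N and no more travel). Relax, release and rise.

Call:
arm_command(increments=[[[0, 0, 0], 0], [[0, 0, 0], 0]])

```text
time: 46.45
ee_pos: [0.4124, -0.3397, 0.0978]
tcp_rot: [179.3, 0.3, -35.4]
wrist_force: [-3.6, 2.4, -2.6]
opening: 0.0104
```

Call:
arm_command(increments=[[[0, 0, 0], 0], [[0, 0, 0], 0], [[0, 0, 0], 0], [[0, 0, 0], 0]], claw=0.25)

```text
time: 46.85
ee_pos: [0.4127, -0.3399, 0.0982]
tcp_rot: [179.3, 0.2, -35.4]
wrist_force: [0.9, -0.7, 0.8]
opening: 0.032
```

Call:
arm_command(increments=[[[0, 0, -1.5], 0], [[0, 0, -3], 0], [[0, 0, -4.5], 0], [[0, 0, -6], 0], [[0, 0, -6], 0]])

```text
time: 47.35
ee_pos: [0.4154, -0.3396, 0.2538]
tcp_rot: [179.2, -0.2, -35.4]
wrist_force: [0.6, 0.7, 0.3]
opening: 0.0319
```

```bash
python3 look.py; python3 -c "
from h import *
c=shot('side','sF.png');c=shot('top','tF.png'); cv2.imwrite('pics/tFc.png',cv2.resize(c['frame'][80:240,90:290,::-1],None,fx=3.75,fy=3.75))
w=dict(np.load('c_w.npz')); print(onplane(w,[[283,210]],.121)); print(get_obs()['time'],get_obs()['ee_pos'])"
```

```text
w4735.png
[[ 0.41299047 -0.34809761  0.121     ]]
47.5 [ 0.41435129 -0.33874414  0.24780022]
```

View pics/last.png

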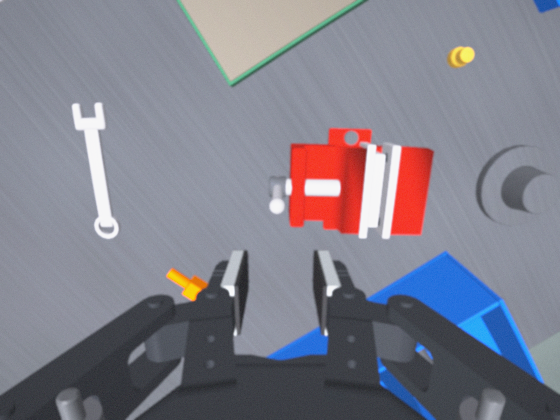

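View pics/sF.png

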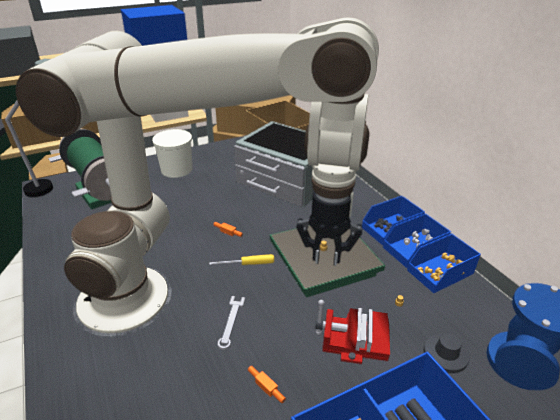

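View pics/tFc.png

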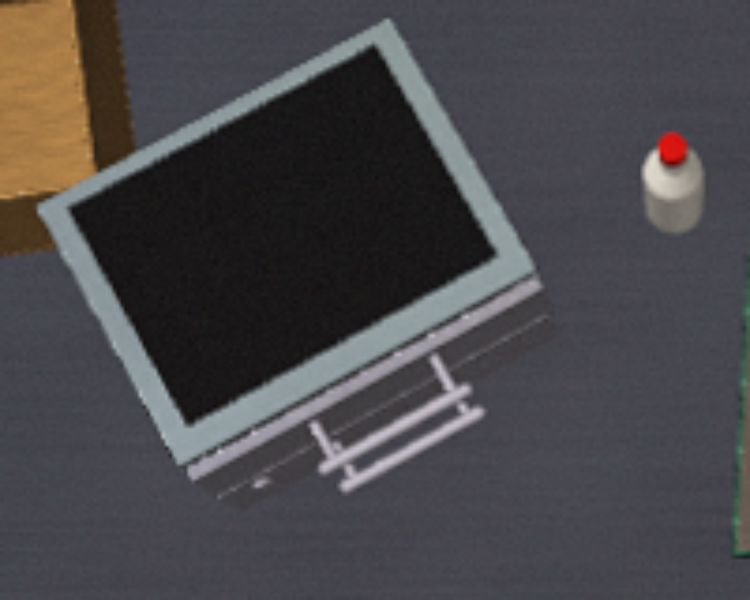

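```bash
python3 -c "
from h import *
w=dict(np.load('c_w.npz')); print(onplane(w,[[277,206]],.121))
a=cv2.imread('pics/top0.png').astype(int);b=cv2.imread('pics/tF.png').astype(int)
d=np.abs(a-b).max(2); print('drawer region diff px>40:',(d[150:215,140:240]>40).sum(), 'bottle', (d[110:145,255:285]>40).sum())
print(job_done())"
```

```text
[[ 0.41084497 -0.3420924   0.121     ]]
drawer region diff px>40: 0 bottle 0
the job is handed in; nothing more can be done
None
```

The job is done and handed in at about 47.5 s, well inside the 210 s limit.

**What I did**
- I pulled the top drawer out to its stop.
- I drew the vise jaw open about 30 mm by its handle, then lifted out spindle_v.
- I laid spindle_v and the four plate spindles in the five notches. One plate spindle had been knocked aside during the run, so I re-measured it before picking it up. The middle notch was empty, so spindle_e was absent.
- I pushed the drawer shut and then pushed the empty vise shut.

**Last checks**
- **Spindles:** with the drawer still open, all five measured level. Their journal tops were within about 0.5 mm of each other, and they lay within about 1.5° of the drawer's axis. They looked 2–5 mm towards the cabinet from the rack's middle, inside the ±10 mm tolerance. I could not see them again once the drawer was shut.
- **Drawer:** the final top view showed no change in the drawer area from the first picture, so it reads as fully shut.
- **Vise:** the handle's ball measured about 5 mm further in than when clamped, which matches the vise being shut on nothing.
- **Oil bottle and gripper:** the bottle is standing and unmoved, and the gripper is clear of everything.

No check failed. The finger opening read about 2–3 mm low on the spindles and on the drawer's bar handle, but the pictures showed the grips were sound.

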